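# Set up the hook-sharpening case

## Task

Get the sharpening case ready for work: first lift its clear lid right up, flip up the metal stay on the case's left side as far as it goes, and let the lid down to rest on the stay. Then bed every honing stone that lies on the worktop in a recess of its own in the case, under the keeper lip, dropped fully home and lying flat, with the lid still propped at the end; do not knock the other things on the worktop about.

Things in the scene. Friction and masses are not known exactly. Their poses are not given: they have to be found in the camera images.
- case: hook-sharpening case, a fixed plywood box 190 x 306 x 66 mm with a clear lid. Origin on the worktop; x points away from the robot across its depth, y to its left, z up. In this frame its outer faces are at x = -85 (front) and +105 mm, y = +-153 mm; walls 6 mm thick, 66 mm high. Inside is a flat deck at z = 45 mm with four recesses in a row along y (see pocket0 to 3).
- pocket0 (a point): centre of the floor of the recess at the right end (x = -23.5, y = -99, z = 41 mm of the case; axes as the case's). Each recess is 63 mm long in x, 43 mm wide in y, 4 mm deep; recesses are 66 mm apart. A bedded stone has its length along x, its origin here within 1.5 mm, and its top 6 mm above the deck.
- pocket1 (a point): as pocket0, for the second recess from the right (y = -33 mm of the case)
- pocket2 (a point): as pocket0, for the third recess from the right (y = +33 mm of the case)
- pocket3 (a point): as pocket0, for the recess at the left end, by the stay (y = +99 mm of the case)
- keeper_lip (a point): middle of the front edge of an aluminium shelf that overhangs the back 12 mm of all recesses: at x = -4, y = 0, z = 59 mm of the case (its underside, 14 mm above the deck; its top is at z = 63). A stone goes in by being set on the deck in front of the lip (centre at about x = -38; the deck starts at x = -79), then slid in +x until it drops. Behind x = +12 all is solid.
- lid (a joint): angle of the lid, rad: 0 shut, growing as it opens upward to its stop at 1.65. A clear panel in an aluminium frame, 193 mm deep, 300 wide, 8 thick, 450 g, hinged along the back top edge of the case. The hinge is damped and a little stiff: let go above about 1.47 the lid stands by itself, below that it sinks slowly. Resting on the raised stay it reads 1.33.
- lid_hinge (a point): middle of the lid's hinge line, at x = +105, z = 72 mm of the case; turns with the lid. The hinge line runs along the case's y.
- lid_handle (a point): middle of the lid's grab bar: a black round bar 12 mm thick and 100 mm long, parallel to the hinge, 225 mm from it, in the plane of the lid and 26 mm clear of the lid's front edge, so that fingers can straddle it from above at any lid angle and it can turn between the pads.
- stay (a joint): angle of the stay, rad: 0 lying level along the outside of the case's left wall, free end to the back; it grows as the stay flips up to its stop at 0.79. Stiff pivot (0.06 N m): it stays where left; starts at 0 to 0.15. It can go right up only while the lid is above 1.36; the lid is then let down on it and its weight holds the stay against the stop.
- stay_pivot (a point): pivot of the stay on the case's left wall, at x = -65, y = +163, z = 40 mm of the case; its axis runs along the case's y. The stay is a steel rod 10 mm thick, 192 mm long. Its free end carries a dark tab on the lid's left edge, 110 mm from the hinge, which sticks out to y = +170 mm of the case.
- stay_knob (a point): grip point on the stay's knob: a black round peg 12 mm thick, 62 mm long, standing out from the stay parallel to the case's +y (from 5 to 67 mm beyond the rod's centre line), 105 mm from the pivot; this point is 42 mm out along it. Fingers that straddle it along the case's x can carry it round while it turns between them.
- stone0: grey honing stone, a flat plain slab 60 x 40 x 10 mm, about 55 g; origin at the centre of its underside, x along the 60 mm length, y along the 40 mm width, z up. All four stones are alike; three or four of them are present in a run. It starts flat on the worktop (z = 0) to the right of the case.
- stone1: grey honing stone, a flat plain slab 60 x 40 x 10 mm, about 55 g; origin at the centre of its underside, x along the 60 mm length, y along the 40 mm width, z up. All four stones are alike; three or four of them are present in a run. It starts flat on the worktop (z = 0) to the right of the case.
- stone2: grey honing stone, a flat plain slab 60 x 40 x 10 mm, about 55 g; origin at the centre of its underside, x along the 60 mm length, y along the 40 mm width, z up. All four stones are alike; three or four of them are present in a run. It starts flat on the worktop (z = 0) to the right of the case.
- stone3: grey honing stone, a flat plain slab 60 x 40 x 10 mm, about 55 g; origin at the centre of its underside, x along the 60 mm length, y along the 40 mm width, z up. All four stones are alike; three or four of them are present in a run. It starts flat on the worktop (z = 0) to the right of the case.
- reel: bystander, not to be moved: black baitcasting reel, 70 x 60 x 50 mm; origin at the centre of its underside
- mug: bystander, not to be moved: red ceramic mug, 76 mm wide, 80 mm high; origin at the centre of its underside
- lure: bystander, not to be moved: yellow silicone lure, 90 x 16 x 16 mm; origin at the centre of its underside
- pliers: bystander, not to be moved: stainless pliers, 170 x 60 x 12 mm; origin at the centre of its underside
- spool: bystander, not to be moved: white line spool, 64 mm across, 32 mm high; origin at the centre of its underside
- screwdriver: bystander, not to be moved: screwdriver, 180 mm; origin at the centre of its underside
Not all that is in view belongs to the job. Leave any orange look-alike of the stone1 alone.

How it is judged:
By the outcome, as a careful person would: the job done as asked, in the order asked, and still so for the second after the job is handed in, with the robot touching nothing.
Of stone0, stone1, stone2, stone3 only 3 to 4 are there at a start; the rules pass over those that are not, and their reading is None.
At some moment in a run one of stone0, stone1, stone2, stone3 may be knocked a few centimetres aside while the robot is not near it.
Once in a run the grip may slacken for a moment while it holds something.
It also fails if it takes over 210 s, if anything falls off the work surface, if the arm or the gripper's body presses on something with over 40 N, if the wrist force passes 120 N, or if a joint passes its speed limit or range.

## Robot

A 6-joint arm with a two-finger parallel gripper is mounted at the origin on the work surface. World frame = base frame: x ahead of the robot, y to its left, z up, the work surface at z = 0. Lengths are in m, angles in degrees, forces in N, time in s.
With the tool pointing down it reaches from about 0.3 to 0.75 m from the base axis. Payload 8.5 kg.
Tool frame: the origin (TCP) lies midway between the tips of the shut fingers; the grasp point (between the pads) lies env.tcp_to_grasp behind it (env.tcp_to_grasp is the distance from the TCP to the grasp point, in m); z points along the fingers, y is the line along which they close (so a half turn about z gives the same grasp; the last joint's range is limited). The gripper opens to 85 mm and grips with 20 to 120 N. Pads are 22 mm wide; open, the fingers measure 114 mm over their backs; the gripper's body (76 mm by 85 mm) begins 54 mm behind the grasp point. The pads swing forward as they close: fully open they stand 13 mm farther back than shut.
Start: joints at [-85.044, 21.807, 74.336, -0, 83.858, -12.336], TCP at [0.163, -0.525, 0.231] pointing down, gripper open.
Joint ranges: [-178.18, 178.18], [-50.72, 133.34], [12.68, 142.11], [-81.47, 261.47], [9.98, 163.14], [-165.26, 165.26]. Speed limits (degrees/s): [136.94, 136.94, 180, 180, 180, 180].

## Interface

Orientations are given as a 3x3 rotation matrix whose columns are the frame's x, y, z axes.
In Python, from rig import observe, optics, job, env gives the robot as it stands. The module is installed in compiled form; this text tells all that it offers.
- The arm moves only by the shell command python3 -m jog 'ROWS' [FORCE]. ROWS is JSON, a list of rows, each a list of 7 numbers: the turn, a rotation vector about the tool's x, y, z in rad, then the shift along the tool's x, y, z in m, then the opening in per cent of the stroke, from 0 (shut) to 100 (fully open). A call has 1 to 10 rows; each row shifts and turns the commanded pose from where the row before left it, along the tool's axes as they then stand; what a row does not reach is not made up. A row lasts 1/8 s, in which the tool goes at most 62.5 mm and 10.7 degrees, less where a joint would pass 70% of its speed; a pose out of reach is approached as far as the arm can. A call is refused whole if a number of a shift passes 0.0625 or a number of a turn 0.188, either way. A call with a gripper value outside its range is refused whole. The fingers move at their own pace and stop on an object; FORCE is the grip in N (left out, the last holds). Time passes only in rows, so rows that do not move let the fingers close. It gives the time, the measured TCP pose, the force, the opening and the grip force at its end, in the units of the state.
- observe(): the state, without advancing time (a new reading comes with each control period).
- optics.get_image(name): name is "scene" or "side" or "wrist"; returns a dict with "pixels" (384x512x3 uint8, red, green, blue), "mtx" (3x3 intrinsics, pixels), "rvec" (rotation vector, rad) and "tvec" (3), from world to camera coordinates, as OpenCV has them. Camera axes: x right, y down, z forward; pixel columns grow to the right and rows downward; lengths in m; the calibration is good to about 2 mm. The wrist camera is an equidistant fisheye: a pixel r from the principal point sees the ray r / f radians off the axis. A picture is of the moment at which its call begins. There is no depth.
- job.close_job(): hands the job in; it is judged then, once.
The state is a dict: "time_s": time; "q": joint angles; "qvel": joint speeds; "joint_efforts": joint torques, N m; "position": TCP position; "tool_rot": TCP orientation; "ft_force": force on the tool from outside, world axes, zero at the start; "wrist_torque": the same for the moment, N m; "grip_width": finger opening in m; "gripper_force": force on a finger pad.
Only numpy, scipy, OpenCV 4.12 (cv2) and the standard library are available. Lean on these libraries where they do the work, as an engineer would, in place of code of your own. Each camera call takes 0.05 s, during which the arm holds its last target. There are 200 camera calls.

## Working session

There is one attempt and no reset: what is moved stays moved. The work goes in short steps, Python scripts to look and compute and a shell command to move; the robot and the scene stay as the last step left them, time stands still between calls to the robot, and variables do not carry over. Pictures are saved under pics/ and viewed, at most 14 in all, crops included, and the job is handed in when it is done.

```bash
mkdir -p pics; ls
python3 - <<'E'
from rig import observe, optics, env
import cv2, numpy as np
s=observe(); print(s['time_s'],s['position'],np.round(s['tool_rot'],3).tolist(),s['grip_width'],env.tcp_to_grasp)
for n in('scene','side','wrist'):
    d=optics.get_image(n); print(n,d['mtx'].tolist() if hasattr(d['mtx'],'tolist') else d['mtx'],d['rvec'],d['tvec'])
    cv2.imwrite(f'pics/{n}0.png',d['pixels'][:,:,::-1])
    np.savez(f'pics/{n}0.npz',**d)
E
```

```text
pics
0.0 [ 0.16345356 -0.52484739  0.23073736] [[0.955, 0.297, -0.0], [0.297, -0.955, 0.001], [0.0, -0.001, -1.0]] 0.08516260220766 0.0187
scene [[354.2125145931139, 0.0, 246.88632533361684], [0.0, 354.2125145931139, 192.19201842790193], [0.0, 0.0, 1.0]] [ 2.06412307  0.61222038 -0.33516615] [-0.42494102 -0.0730819   1.28119574]
side [[363.15096655825266, 0.0, 255.55567507932122], [0.0, 363.15096655825266, 193.14776072054764], [0.0, 0.0, 1.0]] [ 2.17621226 -0.18912724  0.06667502] [-0.52608373  0.11891017  1.05517836]
wrist [[297.3186396354542, 0.0, 244.74270743566356], [0.0, 297.3186396354542, 190.72098283793906], [0.0, 0.0, 1.0]] [-2.33560942  1.71896921  0.24957579] [-0.55037587 -0.03670331  0.37940854]
```

Run:
```python
import cv2
for n in('scene','side'):
    cv2.imwrite(f'pics/{n}0b.png',cv2.resize(cv2.imread(f'pics/{n}0.png'),(800,600),interpolation=cv2.INTER_CUBIC))
```

```text
(no output)
```

View pics/scene0b.png

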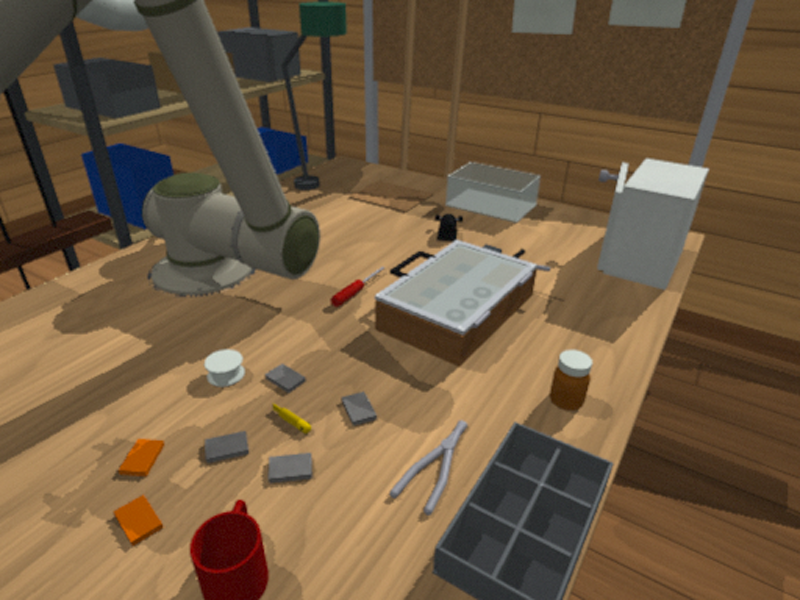

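View pics/side0b.png

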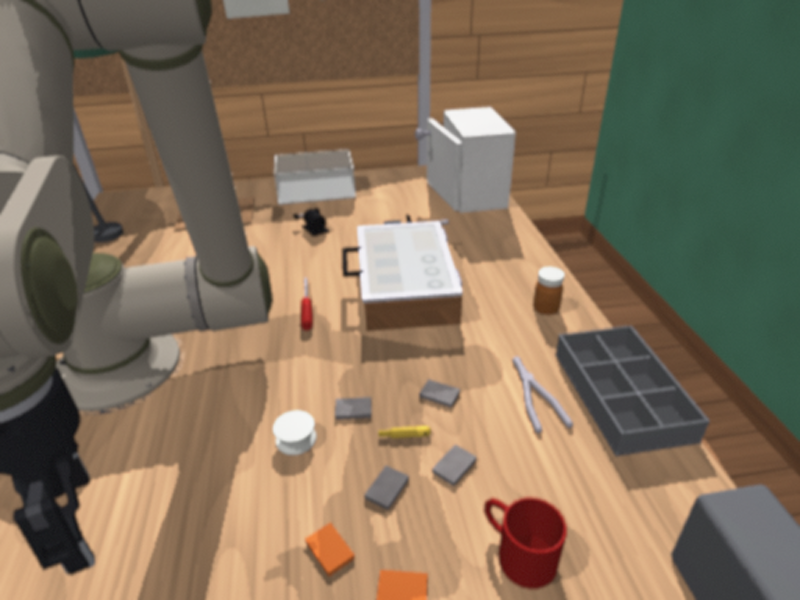

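Four grey stones at scene (800-wide view) (285,378), (360,408), (227,446), (290,467). The orange slabs at (141,457) and (138,519) are look-alikes to leave. The case has its handle bar at (412,264) and its knob at about (520,253). Next I'll fit the case and the stones.

```bash
cat > h.py <<'E'
import numpy as np, cv2
from scipy.optimize import least_squares
from scipy.spatial.transform import Rotation as R
from rig import observe, optics, env
def grab(n,tag):
    d=optics.get_image(n); np.savez(f'pics/{n}{tag}.npz',**d); return d
def proj(d,P,n):
    P=np.atleast_2d(np.asarray(P,float)); Rm=R.from_rotvec(d['rvec']).as_matrix(); C=P@Rm.T+d['tvec']
    K=d['mtx']
    if n=='wrist':
        r=np.hypot(C[:,0],C[:,1]); th=np.arctan2(r,C[:,2]); u=C[:,:2]/r[:,None]*th[:,None]
    else: u=C[:,:2]/C[:,2:]
    return u*[K[0,0],K[1,1]]+[K[0,2],K[1,2]]
def ray(d,uv,n,z):
    uv=np.atleast_2d(np.asarray(uv,float)); K=d['mtx']; Rm=R.from_rotvec(d['rvec']).as_matrix()
    a=(uv-[K[0,2],K[1,2]])/[K[0,0],K[1,1]]
    if n=='wrist':
        r=np.hypot(a[:,0],a[:,1])+1e-12; v=np.c_[a/r[:,None]*np.sin(r)[:,None],np.cos(r)]
    else: v=np.c_[a,np.ones(len(a))]
    v=v@Rm; c=-Rm.T@d['tvec']; return c+v*((z-c[2])/v[:,2])[:,None]
def T(case,p):
    x,y,a=case; p=np.atleast_2d(p)/1000.; c,s=np.cos(a),np.sin(a)
    return np.c_[x+c*p[:,0]-s*p[:,1], y+s*p[:,0]+c*p[:,1], p[:,2]]
def greymask(px):
    px=px.astype(int); return ((px.max(2)-px.min(2)<22)&(px.mean(2)<165)&(px.mean(2)>40)).astype(np.uint8)
def slab(x,y,a,z=0):
    P=np.array([[i*.03,j*.02,k*.01] for i in(-1,1) for j in(-1,1) for k in(0,1)]); c,s=np.cos(a),np.sin(a)
    return np.c_[x+c*P[:,0]-s*P[:,1],y+s*P[:,0]+c*P[:,1],z+P[:,2]]
def fitstone(views,z=0):
    """views: list of (d,name,mask of that stone); fits slab outline to masks"""
    b=[];
    for d,n,m in views:
        ys,xs=np.nonzero(m); q=ray(d,np.c_[xs,ys],n,z+.005)[:,:2]; b.append(q.mean(0))
    p0=np.mean(b,0)
    def res(p):
        o=[]
        for d,n,m in views:
            h=cv2.convexHull(proj(d,slab(*p,z),n).astype(np.float32))[:,0]
            hm=cv2.convexHull(np.argwhere(m)[:,::-1].astype(np.float32))[:,0]
            t=np.linspace(0,2*np.pi,24,endpoint=False); D=np.c_[np.cos(t),np.sin(t)]
            o.append((h@D.T).max(0)-(hm@D.T).max(0)-.0)
        return np.concatenate(o)
    return min((least_squares(res,[*p0,a],x_scale=[.01,.01,.2],loss='soft_l1') for a in np.arange(0,np.pi,np.pi/6)),key=lambda r:r.cost)
def comp(d,uv,box=40):
    m=greymask(d['pixels']); n,l,st,c=cv2.connectedComponentsWithStats(m,connectivity=4)
    k=l[int(round(uv[1])),int(round(uv[0]))]
    return (l==k).astype(np.uint8) if k else None
E
cat > m1.py <<'E'
from h import *
D={n:dict(np.load(f'pics/{n}0.npz')) for n in('scene','side')}
cor=dict(fr=(-88,-150,76),br=(105,-150,76),bl=(105,150,76),fl=(-88,150,76))
obs=[('scene','fr',378,297),('scene','br',460,326),('scene','bl',537,266),('scene','fl',458,243),('side','fr',362,300),('side','br',460,293),('side','bl',445,223),('side','fl',360,227)]
def res(p): return np.concatenate([(proj(D[n],T(p,cor[k]),n)[0]-np.array([u,v])*.64) for n,k,u,v in obs])
r=least_squares(res,[.5,.05,0],x_scale=[.01,.01,.1]); case=r.x; print(case,np.round(r.fun,1))
print('handle',T(case,(-120,0,72)),'knob0',T(case,(40,205,40)))
np.save('case.npy',case)
for n in D:
    print(n,(proj(D[n],T(case,[(-120,0,72),(40,205,40)]),n)/.64).round())
sc=[(285,378),(360,408),(227,446),(290,467)]
for s in sc:
    q=ray(D['scene'],np.array(s)*.64,'scene',.01); v=[]
    for n,uv in(('scene',np.array(s)*.64),('side',proj(D['side'],q,'side')[0])):
        m=comp(D[n],uv); 
        if m is None or m.sum()>900: print(n,'bad',None if m is None else m.sum()); continue
        v.append((D[n],n,m))
    f=fitstone(v); print(s,f.x.round(4),np.degrees(f.x[2]).round(1),f.cost,[m[2].sum() for m in v])
for nm,uv in(('reel',(447,230)),('mug',(232,575)),('lure',(291,418)),('spool',(225,375)),('screw',(350,290)),('scd tip',(380,270)),('or',(141,457)),('or',(138,519)),('pl',(463,425)),('pl',(395,495)),('pl',(430,510))): print(nm,ray(D['scene'],np.array(uv)*.64,'scene',.01).round(3))
E
python3 m1.py
```

```text
[ 0.56743347  0.16156845 -0.09716648] [-2.9 -1.6  0.6  3.8  1.1 -0.3  0.5 -2.1 -0.3 -1.1  1.3 -0.1 -1.7 -1.
  0.2 -0.9]
handle [[0.4479995  0.17321009 0.072     ]] knob0 [[0.62713259 0.36172093 0.04      ]]
scene [[407. 262.]
 [520. 262.]]
side [[346. 261.]
 [413. 226.]]
(285, 378) [ 0.4239 -0.1919  0.    ] 0.0 43.399142133796246 [np.uint64(260), np.uint64(272)]
(360, 408) [ 0.5722 -0.1825  2.6147] 149.8 35.737913315110546 [np.uint64(306), np.uint64(254)]
(227, 446) [ 0.4568 -0.3556  1.0472] 60.0 37.075380022181164 [np.uint64(404), np.uint64(425)]
(290, 467) [ 0.5614 -0.3359  0.5236] 30.0 49.92836043987944 [np.uint64(438), np.uint64(374)]
reel [[0.386 0.478 0.01 ]]
mug [[ 0.615 -0.494  0.01 ]]
lure [[ 0.502 -0.263  0.01 ]]
spool [[ 0.339 -0.246  0.01 ]]
screw [[0.353 0.097 0.01 ]]
scd tip [[0.358 0.205 0.01 ]]
or [[ 0.374 -0.439  0.01 ]]
or [[ 0.459 -0.506  0.01 ]]
pl [[ 0.732 -0.131  0.01 ]]
pl [[ 0.714 -0.296  0.01 ]]
pl [[ 0.764 -0.291  0.01 ]]
```

```bash
python3 -m jog '[[0,0,-0.167,0,0,0,30],[0,0,-0.167,0,0,0,30],[0,0,-0.167,0,0,0,30],[0,0,-0.167,0,0,0,30],[0,0,-0.167,0,0,0,30],[0,0,-0.167,0,0,0,30],[0,0,-0.167,0,0,0,30]]' 40
python3 -m jog '[[0,0,0,0.05,0.015,0,30],[0,0,0,0.05,0.015,0,30],[0,0,0,0.05,0.015,0,30],[0,0,0,0.05,0.015,0,30],[0,0,0,0.05,0.015,0,30],[0,0,0,0.05,0.015,0,30],[0,0,0,0.05,0.015,0,30]]'
python3 -m jog '[[0,0,0,0.05,0.015,0,30],[0,0,0,0.05,0.015,0,30],[0,0,0,0.05,0.015,0,30],[0,0,0,0.05,0.015,0,30],[0,0,0,0.05,0.015,0,30],[0,0,0,0,0,0,30],[0,0,0,0,0,0,30]]'
cat > go.py <<'E'
from h import *
def go(P,yawx=None,tilt=None):
    """P TCP target; tool-frame shift (current axes); turn to align"""
    s=observe(); Rm=np.array(s['tool_rot']); d=Rm.T@(np.array(P)-s['position'])
    return s,d
if __name__=='__main__':
    import sys
    case=np.load('case.npy'); a=sys.argv[1:]
    s=observe(); Rm=np.array(s['tool_rot'])
    print('t',s['time_s'],'pos',np.round(s['position'],4),'w',round(s['grip_width'],4),'F',np.round(s['ft_force'],1),'q',np.round(s['q'],1))
    X=np.array([-np.sin(case[2]),np.cos(case[2]),0]); Rt=np.c_[X,np.cross([0,0,-1],X),[0,0,-1]]
    print('turn to down/case',np.round(R.from_matrix(Rm.T@Rt).as_rotvec(),3))
    if len(a)>=3: print('shift tool',np.round(Rm.T@(T(case,np.array(a[:3],float))[0]-s['position']),4))
    print('tcp in case mm',np.round(np.r_[R.from_euler('z',-case[2]).apply(np.array(s['position'])-[case[0],case[1],0])]*1000,1))
E
python3 go.py -120 0 150
python3 - <<'E'
from h import *
d=grab('wrist','1'); cv2.imwrite('pics/wrist1.png',d['pixels'][:,:,::-1])
E
```

```text
time_s: 1.02
position: [0.1635, -0.525, 0.231]
tool_rot: [[0.094, 0.996, -0.0], [0.996, -0.094, 0.001], [0.001, -0.0, -1.0]]
ft_force: [-0.1, 0.5, -0.9]
grip_width: 0.0256
gripper_force: 0.0
time_s: 1.9
position: [0.3031, -0.1857, 0.2313]
tool_rot: [[0.1, 0.995, 0.0], [0.995, -0.1, -0.0], [-0.0, 0.0, -1.0]]
ft_force: [0.7, -1.0, 0.3]
grip_width: 0.0258
gripper_force: 0.0
time_s: 2.78
position: [0.4022, 0.0536, 0.2311]
tool_rot: [[0.099, 0.995, -0.001], [0.995, -0.099, -0.0], [-0.0, -0.001, -1.0]]
ft_force: [-0.3, -0.3, -0.1]
grip_width: 0.0255
gripper_force: 0.0
t 2.775 pos [0.4022 0.0536 0.2311] w 0.0255 F [-0.3 -0.3 -0.1] q [-9.2  7.2 94.9 -0.  77.9 -3.5]
turn to down/case [-0.001  0.    -0.002]
shift tool [0.1236 0.0338 0.0811]
tcp in case mm [-154.  -123.4  231.1]
```

View pics/wrist1.png

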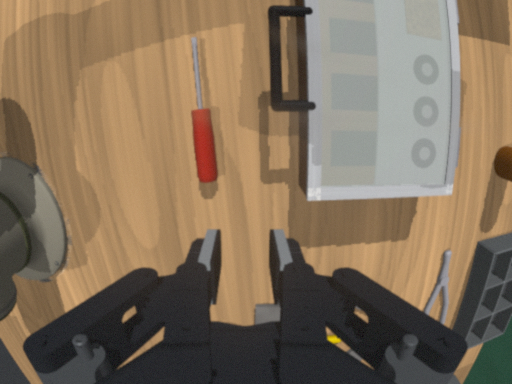

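The wrist view shows the bar running from (276,11) to (276,104), the lid's front-right corner at (312,200) and its back-right corner at (450,192). I'll refine the case with these.

```bash
cat > m2.py <<'E'
from h import *
exec(open('m1.py').read().split("def res")[0].replace("from h import *",""))
D['wrist']=dict(np.load('pics/wrist1.npz'))
cor.update(mid=(-120,0,72))
def res(p):
    o=[(proj(D[n],T(p,cor[k]),n)[0]-np.array([u,v])*.64) for n,k,u,v in obs]
    o+=[2*(proj(D['wrist'],T(p,cor[k]),'wrist')[0]-uv) for k,uv in(('mid',(276,57)),('fr',(312,200)),('br',(450,192)))]
    return np.concatenate(o)
r=least_squares(res,[.5,.05,0],x_scale=[.01,.01,.1]); print(r.x,np.round(r.fun,1)); np.save('case.npy',r.x)
print((proj(D['wrist'],T(r.x,[(-120,-50,72),(-120,50,72),(-120,0,72)]),'wrist')))
E
python3 m2.py; python3 go.py -120 0 150
```

```text
[ 0.56621831  0.16396387 -0.06148341] [-2.1 -1.   3.1  3.3 -0.  -1.6 -1.2 -2.6  1.1 -1.   2.2 -1.3 -3.8 -1.6
 -1.7 -0.7  1.4 -0.4 -4.8 -0.2  5.5  1.9]
[[278.35633239 105.36722602]
 [274.50645422  10.60682564]
 [276.70343248  56.78612776]]
t 2.825 pos [0.4022 0.0532 0.2312] w 0.0261 F [-1.3  0.3 -0.8] q [-9.3  7.2 94.9 -0.  77.9 -3.5]
turn to down/case [-0.     0.    -0.039]
shift tool [0.122  0.0322 0.0812]
tcp in case mm [-156.9 -120.6  231.2]
```

```bash
python3 -m jog '[[0,0,-0.02,0.04,0.01,0,30],[0,0,0,0.04,0.01,0,30],[0,0,0,0.04,0.01,0.04,30],[0,0,0,0,0,0,30]]'
python3 - <<'E'
from h import *
d=grab('wrist','2'); cv2.imwrite('pics/wrist2.png',cv2.resize(d['pixels'][:,:,::-1],(800,600),interpolation=cv2.INTER_CUBIC))
E
```

```text
time_s: 3.32
position: [0.4421, 0.1709, 0.189]
tool_rot: [[0.079, 0.997, -0.005], [0.997, -0.079, -0.001], [-0.001, -0.005, -1.0]]
ft_force: [0.5, -1.1, 1.4]
grip_width: 0.0255
gripper_force: 0.0
```

View pics/wrist2.png

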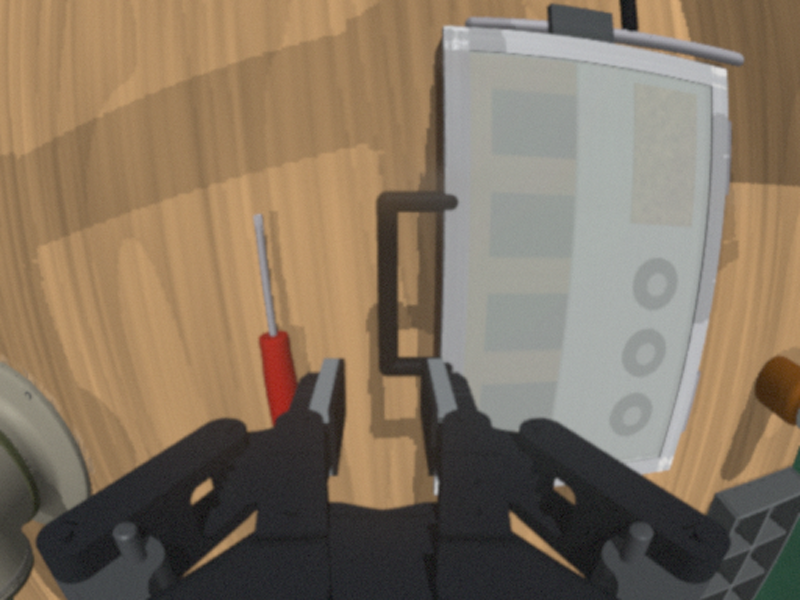

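This view shows the bar from (389,195) to (389,371), lid corners fl (443,27), bl (727,68) and br (672,468), and the stay with its tab at (580,22) and knob at (629,15).

```bash
cat > m3.py <<'E'
from h import *
D1=dict(np.load('pics/wrist1.npz'));D2=dict(np.load('pics/wrist2.npz'))
cor=dict(fr=(-88,-150,76),br=(105,-150,76),bl=(105,150,76),fl=(-88,150,76),be=(-120,-44,72),bt=(-120,44,72))
O=[(D1,'fr',312,200),(D1,'br',450,192),(D1,'be',276,102),(D1,'bt',275.5,12)]+[(D2,k,u*.64,v*.64) for k,u,v in(('fl',443,27),('bl',727,68),('br',672,468),('be',389,366),('bt',388,200))]
res=lambda p:np.concatenate([proj(d,T(p,cor[k]),'wrist')[0]-(u,v) for d,k,u,v in O])
r=least_squares(res,[.5,.05,0],x_scale=[.01,.01,.1],loss='soft_l1'); print(r.x,np.round(r.fun.reshape(-1,2),1).tolist()); np.save('case.npy',r.x)
print(proj(D2,T(r.x,[(-120,-44,72),(-120,44,72),(40,205,40),(40,168,40)]),'wrist')/.64)
E
python3 m3.py; python3 go.py -120 0 60
```

```text
[ 0.56572304  0.16345085 -0.06206285] [[-2.9, 0.3], [2.4, 1.4], [1.7, -2.0], [-1.1, 4.4], [0.3, -0.7], [-0.9, -0.1], [-0.8, -0.7], [0.8, -5.3], [0.1, 8.0]]
[[390.22664487 357.71260749]
 [388.17464996 212.51031165]
 [616.32447388 -13.51088431]
 [620.39894595  34.700301  ]]
t 3.375 pos [0.4425 0.1701 0.1906] w 0.0255 F [0.7 0.6 1.9] q [ 6.7 16.4 89.8 -0.  73.9 11.3]
turn to down/case [-0.002  0.001 -0.018]
shift tool [0.0012 0.0037 0.1305]
tcp in case mm [-123.4   -1.   190.6]
```

```bash
python3 -m jog '[[0,0,-0.018,0.001,0.004,0.03,30],[0,0,0,0,0,0.035,30],[0,0,0,0,0,0.035,30],[0,0,0,0,0,0.036,30],[0,0,0,0,0,0,30]]'
python3 go.py -120 0 53
python3 -m jog '[[0,0,0,0,0,0,0],[0,0,0,0,0,0,0],[0,0,0,0,0,0,0],[0,0,0,0,0,0,0]]' 40; python3 go.py -120 0 53
```

```text
time_s: 4.0
position: [0.4464, 0.1698, 0.0549]
tool_rot: [[0.064, 0.998, -0.003], [0.998, -0.064, -0.001], [-0.001, -0.003, -1.0]]
ft_force: [0.0, 0.6, 1.1]
grip_width: 0.0258
gripper_force: 0.0
t 4.0 pos [0.4464 0.1698 0.0549] w 0.0258 F [0.  0.6 1.1] q [ 6.6 27.4 99.9 -0.  52.9 10.3]
turn to down/case [-0.003  0.001 -0.002]
shift tool [ 0.001  -0.0005  0.0019]
tcp in case mm [-119.5   -1.    54.9]
time_s: 4.5
position: [0.4442, 0.1706, 0.0565]
tool_rot: [[0.062, 0.998, -0.005], [0.998, -0.062, -0.001], [-0.002, -0.005, -1.0]]
ft_force: [-11.3, -2.8, 0.0]
grip_width: 0.0102
gripper_force: 39.0
t 4.5 pos [0.4442 0.1706 0.0565] w 0.0102 F [-11.3  -2.8   0. ] q [  6.7  27.2 100.   -0.   53.2  10.3]
turn to down/case [-0.005  0.002 -0.   ]
shift tool [0.0004 0.0018 0.0035]
tcp in case mm [-121.8   -0.4   56.5]
```

```bash
python3 -m jog '[[0,0,0,0,0.0014,-0.0176,0],[0,0,0,0,0.0014,-0.0176,0],[0,0,0,0,0.0041,-0.0171,0],[0,0,0,0,0.0041,-0.0171,0],[0,0,0,0,0.0068,-0.0163,0],[0,0,0,0,0.0068,-0.0163,0],[0,0,0,0,0.0092,-0.015,0],[0,0,0,0,0.0092,-0.015,0]]' 60
python3 go.py
python3 -m jog '[[0,0,0,0,0.0114,-0.0134,0],[0,0,0,0,0.0114,-0.0134,0],[0,0,0,0,0.0134,-0.0114,0],[0,0,0,0,0.0134,-0.0114,0],[0,0,0,0,0.015,-0.0092,0],[0,0,0,0,0.015,-0.0092,0],[0,0,0,0,0,0,0]]' 
python3 go.py
```

```text
time_s: 5.5
position: [0.4851, 0.1678, 0.1893]
tool_rot: [[0.062, 0.998, -0.01], [0.998, -0.062, -0.002], [-0.002, -0.01, -1.0]]
ft_force: [-16.5, -3.8, 4.5]
grip_width: 0.0097
gripper_force: 58.4
t 5.5 pos [0.4851 0.1678 0.1893] w 0.0097 F [-16.5  -3.8   4.5] q [ 5.9 20.5 83.8 -0.1 76.3  9.4]
turn to down/case [-0.01   0.002 -0.   ]
tcp in case mm [-80.7  -0.7 189.3]
time_s: 6.38
position: [0.569, 0.162, 0.2615]
tool_rot: [[0.064, 0.998, 0.006], [0.998, -0.064, -0.002], [-0.002, 0.006, -1.0]]
ft_force: [-11.2, -7.3, 18.7]
grip_width: 0.0094
gripper_force: 62.0
t 6.375 pos [0.569  0.162  0.2615] w 0.0094 F [-11.2  -7.3  18.7] q [ 4.5 24.9 64.3 -0.1 90.5  8.1]
turn to down/case [ 0.006  0.002 -0.002]
tcp in case mm [  3.3  -1.2 261.5]
```

```bash
python3 -m jog '[[0,0,0,0,0.0150,-0.0085,0],[0,0,0,0,0.0155,-0.0085,0],[0,0,0,0,0.017,-0.005,0],[0,0,0,0,0.017,-0.0045,0],[0,0,0,0,0.0175,-0.0015,0],[0,0,0,0,0.016,-0.0015,0],[0,0,0,0,0,0,0]]' 
python3 go.py
```

```text
time_s: 7.25
position: [0.6671, 0.1552, 0.2875]
tool_rot: [[0.065, 0.998, 0.002], [0.998, -0.065, -0.003], [-0.003, 0.002, -1.0]]
ft_force: [-2.8, -7.1, 0.2]
grip_width: 0.0098
gripper_force: 59.2
t 7.25 pos [0.6671 0.1552 0.2875] w 0.0098 F [-2.8 -7.1  0.2] q [  3.3  35.2  42.2  -0.2 102.5   7. ]
turn to down/case [ 0.002  0.003 -0.003]
tcp in case mm [101.7  -2.  287.5]
```

```bash
python3 -m jog '[[0,0,0,0,0,0,30],[0,0,0,0,0,0,30],[0,0,0,0,0,-0.02,30],[0,0,0,0,0,-0.03,30],[0,0,0,0,-0.03,0,30],[0,0,0,0.04,-0.03,0,40],[0,0,0,0.05,0,0,50],[0,0,0,0.05,0,0,50],[0,0,0,0.05,0,0,50],[0,0,0,0,0,0,50]]' 
python3 go.py 40 207 140
python3 - <<'E'
from h import *
a=grab('side','3'); b=grab('wrist','3')
cv2.imwrite('pics/c3.png',np.hstack([cv2.resize(a['pixels'][90:240,150:350],(400,300),interpolation=cv2.INTER_CUBIC),cv2.resize(b['pixels'],(400,300),interpolation=cv2.INTER_AREA)])[:,:,::-1])
E
```

```text
time_s: 8.5
position: [0.6179, 0.3546, 0.3344]
tool_rot: [[0.057, 0.998, -0.0], [0.998, -0.057, 0.001], [0.0, -0.0, -1.0]]
ft_force: [0.5, 0.2, 0.3]
grip_width: 0.0425
gripper_force: 0.0
t 8.5 pos [0.6179 0.3546 0.3344] w 0.0425 F [0.5 0.2 0.3] q [ 20.3  39.3  27.1   0.  113.6  23.6]
turn to down/case [-0.    -0.     0.005]
shift tool [ 1.290e-02 -1.000e-04  1.944e-01]
tcp in case mm [ 40.2 194.  334.4]
```

View pics/c3.png

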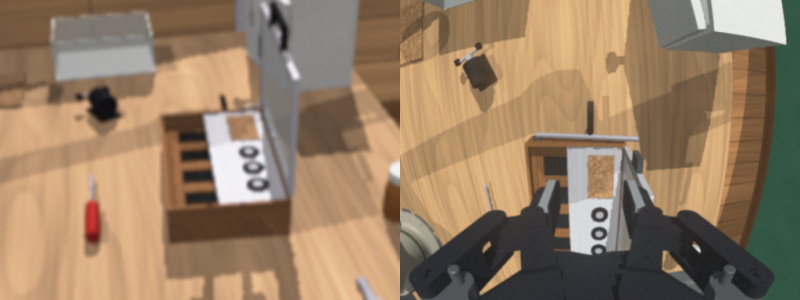

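Lid standing open. Knob: in the wrist image from (243,131) tip to (243,170) base, in the side image tip ~(261,137).

Run:
```python
from h import *
case=np.load('case.npy'); a=dict(np.load('pics/side3.npz')); b=dict(np.load('pics/wrist3.npz'))
for t in(0,.05,.1,.15):
    P=[(-65+105*np.cos(t),y,40+105*np.sin(t)) for y in(230,168)]
    print(t,proj(a,T(case,P),'side').round(1).tolist(),proj(b,T(case,P),'wrist').round(1).tolist())
print(proj(b,T(case,[(-85,153,66)]),'wrist'),proj(a,T(case,[(-85,153,66),(-85,-153,66)]),'side'))
```

```text
0 [[261.1, 141.3], [263.0, 148.7]] [[243.9, 127.8], [243.8, 168.9]]
0.05 [[261.1, 140.0], [262.9, 147.5]] [[243.8, 128.1], [243.7, 169.7]]
0.1 [[261.0, 138.8], [262.8, 146.2]] [[243.5, 128.4], [243.4, 170.4]]
0.15 [[260.8, 137.6], [262.6, 145.0]] [[243.0, 128.6], [243.0, 171.2]]
[[159.04500502 183.03675626]] [[229.61330893 146.64434222]
 [233.81351261 194.35019489]]
```

```bash
python3 -m jog '[[0,0,0,0.013,-0.001,0.05,50],[0,0,0,0,0,0.06,50],[0,0,0,0,0,0.06,50],[0,0,0,0,0,0.05,50],[0,0,0,0,0,0.045,50],[0,0,0,0,0,0.04,50],[0,0,0,0,0,0,50]]' 
python3 go.py 40 207 29
python3 -m jog '[[0,0,0,0,0,0,0],[0,0,0,0,0,0,0],[0,0,0,0,0,0,0],[0,0,0,0,0,0,0],[0,0,0,0,0,0,0]]' 40; python3 go.py
```

```text
time_s: 9.48
position: [0.6177, 0.3624, 0.0277]
tool_rot: [[0.064, 0.998, -0.005], [0.998, -0.064, -0.002], [-0.002, -0.005, -1.0]]
ft_force: [0.4, 0.4, 1.6]
grip_width: 0.0425
gripper_force: 0.0
t 9.475 pos [0.6177 0.3624 0.0277] w 0.0425 F [0.4 0.4 1.6] q [21.  48.5 58.4 -0.  73.4 24.6]
turn to down/case [-0.005  0.002 -0.002]
shift tool [ 0.0052  0.0005 -0.0013]
tcp in case mm [ 39.5 201.8  27.7]
time_s: 10.1
position: [0.6172, 0.3643, 0.0311]
tool_rot: [[0.062, 0.998, -0.003], [0.998, -0.062, -0.0], [-0.0, -0.003, -1.0]]
ft_force: [-7.3, -1.2, -1.1]
grip_width: 0.0107
gripper_force: 38.9
t 10.1 pos [0.6172 0.3643 0.0311] w 0.0107 F [-7.3 -1.2 -1.1] q [21.1 48.3 58.3  0.  73.6 24.6]
turn to down/case [-0.003  0.     0.   ]
tcp in case mm [ 38.9 203.7  31.1]
```

```bash
python3 -m jog '[[0,0,0,0,-0.0015,-0.0073,0],[0,0,0,0,-0.0015,-0.0073,0],[0,0,0,0,-0.0022,-0.007,0],[0,0,0,0,-0.0022,-0.007,0],[0,0,0,0,-0.0032,-0.0066,0],[0,0,0,0,-0.0032,-0.0066,0],[0,0,0,0,-0.0041,-0.0061,0],[0,0,0,0,-0.0041,-0.0061,0],[0,0,0,0,0,0,0]]' 60; python3 go.py
```

```text
time_s: 11.22
position: [0.5969, 0.3658, 0.0847]
tool_rot: [[0.062, 0.998, 0.001], [0.998, -0.062, 0.0], [0.001, 0.001, -1.0]]
ft_force: [-1.3, 0.0, -2.3]
grip_width: 0.0095
gripper_force: 59.0
t 11.225 pos [0.5969 0.3658 0.0847] w 0.0095 F [-1.3  0.  -2.3] q [21.8 43.5 59.1 -0.  77.3 25.4]
turn to down/case [ 0.001 -0.001  0.   ]
tcp in case mm [ 18.5 203.9  84.7]
```

```bash
python3 -m jog '[[0,0,0,0,-0.0047,-0.0056,0],[0,0,0,0,-0.005,-0.0054,0],[0,0,0,0,0,0,0]]'; python3 go.py;  python3 -m jog '[[0,0,0,0,-0.0025,-0.0024,0],[0,0,0,0,-0.0025,-0.0024,0],[0,0,0,0,0,0,0]]'; python3 go.py
```

```text
time_s: 11.6
position: [0.5875, 0.3664, 0.0961]
tool_rot: [[0.062, 0.998, 0.003], [0.998, -0.062, 0.001], [0.001, 0.003, -1.0]]
ft_force: [2.1, 1.4, 1.7]
grip_width: 0.0095
gripper_force: 59.2
t 11.6 pos [0.5875 0.3664 0.0961] w 0.0095 F [2.1 1.4 1.7] q [22.2 42.2 60.  -0.  77.7 25.7]
turn to down/case [ 0.003 -0.001  0.   ]
tcp in case mm [  9.2 203.9  96.1]
time_s: 11.98
position: [0.5862, 0.3663, 0.0979]
tool_rot: [[0.064, 0.998, 0.008], [0.998, -0.064, 0.002], [0.002, 0.008, -1.0]]
ft_force: [25.0, 5.5, -19.1]
grip_width: 0.01
gripper_force: 59.0
t 11.975 pos [0.5862 0.3663 0.0979] w 0.01 F [ 25.    5.5 -19.1] q [22.3 41.8 60.4 -0.1 77.3 25.9]
turn to down/case [ 0.008 -0.002 -0.002]
tcp in case mm [  7.8 203.7  97.9]
```

```bash
python3 -c "
import numpy as np;c=np.load('case.npy');c[:2]-=.0012*np.array([np.cos(c[2]),np.sin(c[2])]);np.save('case.npy',c)"
python3 -m jog '[[0,0,0,0,0.003,0.003,0],[0,0,0,0,0,0,40],[0,0,0,0,0,0,40],[0,0,0,0,0,0,40],[0,0,0,0,0,-0.03,40],[0,0,0,0,0,-0.06,40],[0,0,0,0,0,-0.06,40],[0,0,0,0,0,-0.06,40],[0,0,0,0,0,-0.038,40]]'
python3 go.py 103 0 345
python3 - <<'E'
from h import *
a=grab('side','4'); b=grab('scene','4')
cv2.imwrite('pics/c4.png',np.hstack([cv2.resize(a['pixels'][60:240,150:350],(400,360),interpolation=cv2.INTER_CUBIC),cv2.resize(b['pixels'][80:260,200:400],(400,360),interpolation=cv2.INTER_CUBIC)])[:,:,::-1])
E
```

```text
time_s: 13.1
position: [0.5846, 0.3663, 0.3483]
tool_rot: [[0.062, 0.998, 0.003], [0.998, -0.062, 0.001], [0.002, 0.003, -1.0]]
ft_force: [0.0, -0.5, -0.0]
grip_width: 0.0339
gripper_force: 0.0
t 13.1 pos [0.5846 0.3663 0.3483] w 0.0339 F [ 0.  -0.5 -0. ] q [ 22.3  36.   31.2  -0.  112.6  25.8]
turn to down/case [ 0.003 -0.002  0.   ]
shift tool [-0.2037  0.0955  0.0033]
tcp in case mm [  7.5 203.7 348.3]
```

View pics/c4.png

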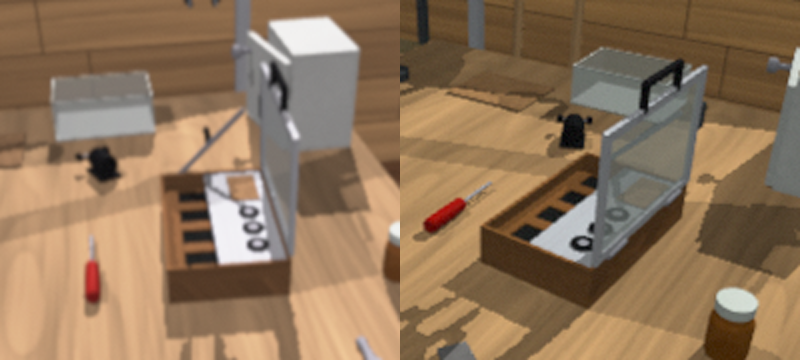

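```bash
python3 -m jog '[[0,0,0,-0.05,0.01,0,40],[0,0,0,-0.05,0.025,0,40],[0,0,0,-0.05,0.03,0,40],[0,0,0,-0.054,0.03,0,40],[0,0,0,0,0,0,40],[0,0,0,0,0,0.03,40],[0,0,0,0,0,0.035,40],[0,0,0,0,0,0,40]]'
python3 go.py 103 0 283
python3 -m jog '[[0,0,0,0,0,0,0],[0,0,0,0,0,0,0],[0,0,0,0,0,0,0],[0,0,0,0,0,0,0]]' 40; python3 go.py
```

```text
time_s: 14.2
position: [0.6658, 0.1576, 0.2766]
tool_rot: [[0.061, 0.998, -0.007], [0.998, -0.061, -0.0], [-0.001, -0.007, -1.0]]
ft_force: [0.6, 0.1, 0.6]
grip_width: 0.0344
gripper_force: 0.0
t 14.2 pos [0.6658 0.1576 0.2766] w 0.0344 F [0.6 0.1 0.6] q [  3.4  35.5  43.4   0.  101.5   6.9]
turn to down/case [-0.007  0.001  0.001]
shift tool [-0.0004  0.0015 -0.0064]
tcp in case mm [101.5   0.4 276.6]
time_s: 14.7
position: [0.6675, 0.1573, 0.2815]
tool_rot: [[0.062, 0.998, 0.003], [0.998, -0.062, 0.001], [0.001, 0.003, -1.0]]
ft_force: [0.4, 2.6, 5.2]
grip_width: 0.0101
gripper_force: 39.5
t 14.7 pos [0.6675 0.1573 0.2815] w 0.0101 F [0.4 2.6 5.2] q [  3.4  35.3  43.    0.  101.5   6.9]
turn to down/case [ 0.003 -0.001  0.   ]
tcp in case mm [1.032e+02 2.000e-01 2.815e+02]
```

```bash
python3 -m jog '[[0,0,0,0,-0.012,0,0],[0,0,0,0,-0.012,0.001,0],[0,0,0,0,-0.012,0.002,0],[0,0,0,0,-0.008,0.002,0],[0,0,0,0,-0.004,0.001,0],[0,0,0,0,0,0,0]]'; python3 go.py
python3 -m jog '[[0,0,0,0,-0.003,0.001,0],[0,0,0,0,-0.003,0.001,0],[0,0,0,0,0,0,0]]'; python3 go.py
```

```text
time_s: 15.45
position: [0.6194, 0.1606, 0.2751]
tool_rot: [[0.061, 0.998, 0.003], [0.998, -0.061, 0.001], [0.002, 0.003, -1.0]]
ft_force: [0.0, 5.1, 6.1]
grip_width: 0.0107
gripper_force: 41.3
t 15.45 pos [0.6194 0.1606 0.2751] w 0.0107 F [0.  5.1 6.1] q [ 3.9 29.9 53.6  0.1 96.3  7.4]
turn to down/case [ 0.003 -0.002  0.001]
tcp in case mm [ 55.    0.5 275.1]
time_s: 15.82
position: [0.6139, 0.161, 0.2735]
tool_rot: [[0.061, 0.998, 0.005], [0.998, -0.061, 0.002], [0.002, 0.004, -1.0]]
ft_force: [1.2, 5.4, 7.9]
grip_width: 0.0104
gripper_force: 41.7
t 15.825 pos [0.6139 0.161  0.2735] w 0.0104 F [1.2 5.4 7.9] q [ 4.  29.3 54.9  0.1 95.5  7.5]
turn to down/case [ 0.004 -0.002  0.001]
tcp in case mm [ 49.5   0.5 273.5]
```

```bash
python3 -m jog '[[0,0,0,0,0,0,35],[0,0,0,0,0,0,35],[0,0,0,0,0,-0.03,35],[0,0,0,0,0,-0.03,35],[0,0,0,0,-0.053,0,35],[0,0,0,0,-0.053,0,35],[0,0,0,0,-0.053,0,35]]'
python3 -m jog '[[0,0,0.1745,0,0,0,60],[0,0,0.1745,0,0,0,60],[0,0,0.1745,0,0,0,60],[0,0,0.1745,0,0,0,60],[0,0,0.1745,0,0,0,60],[0,0,0.1745,0,0,0,60],[0,0,0.1745,0,0,0,60],[0,0,0.1745,0,0,0,60],[0,0,0.1745,0,0,0,60],[0,0,0,0,0,0,60]]'
python3 go.py -110 0 200
python3 - <<'E'
from h import *
a=grab('side','5'); b=grab('wrist','5')
cv2.imwrite('pics/c5.png',cv2.resize(b['pixels'],(800,600),interpolation=cv2.INTER_CUBIC)[:,:,::-1])
E
```

```text
time_s: 16.7
position: [0.4529, 0.1698, 0.3312]
tool_rot: [[0.062, 0.998, -0.001], [0.998, -0.062, -0.0], [-0.0, -0.001, -1.0]]
ft_force: [0.2, -0.3, 0.7]
grip_width: 0.0297
gripper_force: 0.0
time_s: 17.95
position: [0.4546, 0.1698, 0.3314]
tool_rot: [[0.998, -0.06, -0.001], [-0.06, -0.998, -0.0], [-0.001, 0.0, -1.0]]
ft_force: [-0.4, 0.0, -0.1]
grip_width: 0.0512
gripper_force: 0.0
t 17.95 pos [0.4546 0.1698 0.3314] w 0.0512 F [-0.4  0.  -0.1] q [ 6.5 12.  72.1 -0.  95.9 99.9]
turn to down/case [-0.000e+00  1.000e-03 -1.569e+00]
shift tool [ 0.0002 -0.0006  0.1314]
tcp in case mm [-110.1   -0.5  331.4]
```

View pics/c5.png

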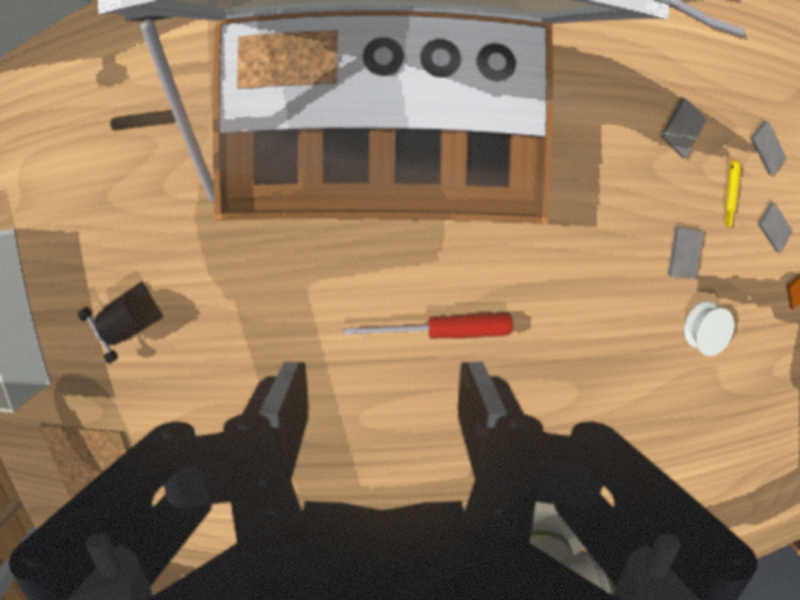

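All four recesses show clearly (front edge at row ~184), the lid rests on the stay, and all four stones are visible at the right: (684,128), (769,148), (775,227), (687,252). I'll refine the case from the recess edges.

```bash
cat > m5.py <<'E'
from h import *
d=dict(np.load('pics/wrist5.npz')); px=d['pixels'].astype(int); g=px.mean(2)
# dark recess comps
m=((g<75)).astype(np.uint8); m[:,:]*=1
reg=np.zeros_like(m); reg[80:125,150:340]=1; n,l,st,c=cv2.connectedComponentsWithStats(m*reg,connectivity=4)
print([ (s.tolist()) for s in st[1:] if s[4]>200])
case=np.load('case.npy')
O=[]
for y,(u1,u2) in zip((99,33,-33,-99),((254,299),(323,370),(394.5,441),(466,510))):
    O+=[((-55,y+21.5,45),(u1*.64,184.5*.64)),((-55,y-21.5,45),(u2*.64,184.5*.64+.5))]
O+=[((-85,153,66),(215*.64,218*.64)),((-85,-153,66),(548*.64,221*.64))]
res=lambda p:np.concatenate([proj(d,T(p,a),'wrist')[0]-b for a,b in O])
r=least_squares(res,case,x_scale=[.01,.01,.1],loss='soft_l1'); print('old',case,'new',r.x); print(res(r.x).reshape(-1,2).round(1).tolist()); print('oldres',res(case).reshape(-1,2).round(1).tolist())
np.save('case5.npy',r.x)
E
python3 m5.py
cat > stones.py <<'E'
from h import *
import sys
def find(n,tag,seeds):
    d=dict(np.load(f'pics/{n}{tag}.npz'))
    for s in seeds:
        m=comp(d,s)
        if m is None or m.sum()>6000: print(s,'bad',None if m is None else m.sum()); continue
        f=fitstone([(d,n,m)]); print(s,m.sum(),f.x[:2].round(4),'yaw',np.degrees(f.x[2]).round(1),'cost',round(f.cost,2))
if __name__=='__main__': find(sys.argv[1],sys.argv[2],eval(sys.argv[3]))
E
python3 stones.py wrist 5 '[(438,82),(492,95),(496,145),(440,161)]'
```

```text
[[206, 82, 32, 35, 972], [163, 83, 28, 35, 775], [253, 83, 30, 34, 960], [299, 85, 28, 34, 884]]
old [ 0.56452536  0.16352528 -0.06206285] new [ 0.56427159  0.16262591 -0.06227362]
[[-0.1, 0.8], [-0.4, -0.7], [-0.1, -0.5], [-0.3, -1.3], [0.1, -0.7], [0.2, -0.7], [-0.1, 0.2], [0.2, 0.9], [0.4, 1.9], [0.1, 0.8]]
oldres [[-0.7, 0.7], [-1.0, -0.8], [-0.7, -0.6], [-0.9, -1.4], [-0.5, -0.9], [-0.4, -0.9], [-0.7, 0.1], [-0.4, 0.7], [-0.1, 1.8], [-0.4, 0.6]]
(438, 82) 579 [ 0.5727 -0.1849] yaw 150.0 cost 25.24
(492, 95) 390 [ 0.5616 -0.3361] yaw 58.2 cost 23.49
(496, 145) 349 [ 0.457  -0.3598] yaw 60.0 cost 19.2
(440, 161) 537 [ 0.4242 -0.1933] yaw -0.0 cost 20.52
```

```bash
cp case5.npy case.npy; sed -i 's/h=cv2.convexHull(proj(d,slab(\*p,z),n).astype(np.float32))\[:,0\]/h=proj(d,slab(*p,z),n)/' h.py
python3 stones.py wrist 5 '[(438,82),(492,95),(496,145),(440,161)]'
```

```text
(438, 82) 579 [ 0.5735 -0.1861] yaw -36.9 cost 20.39
(492, 95) 390 [ 0.5617 -0.3376] yaw 48.9 cost 19.62
(496, 145) 349 [ 0.456  -0.3595] yaw 56.6 cost 17.74
(440, 161) 537 [ 0.4233 -0.1944] yaw 177.7 cost 19.8
```

```bash
python3 -m jog '[[0,0,0,-0.015,0.052,0.018,60],[0,0,0,-0.015,0.052,0.018,60],[0,0,0,-0.015,0.052,0.018,60],[0,0,0,-0.015,0.052,0.018,60],[0,0,0,-0.015,0.052,0.018,60],[0,0,0,-0.015,0.052,0.018,60],[0,0,0,-0.015,0.052,0.018,60],[0,0,0,0,0,0,60]]'
cat > look.py <<'E'
from h import *
import sys
# look TAG : grab wrist, list all grey slab-like comps with fit
tag=sys.argv[1]; d=grab('wrist',tag); s=observe(); Rm=np.array(s['tool_rot']); pos=np.array(s['position'])
g=greymask(d['pixels']); g[260:]=0
n,l,st,c=cv2.connectedComponentsWithStats(g,connectivity=4)
case=np.load('case.npy'); print('pos',pos.round(4))
for k in range(1,n):
    if not 250<st[k,4]<6000: continue
    f=fitstone([(d,'wrist',(l==k).astype(np.uint8))])
    if f.cost>60: continue
    x,y,a=f.x; a=(a+np.pi/2)%np.pi-np.pi/2
    # turn about tool z to align tool x with stone x
    tx=np.arctan2(Rm[1,0],Rm[0,0]); w=(a-tx+np.pi/2)%np.pi-np.pi/2
    gp=np.array([x,y,0]); 
    print(c[k].round(),st[k,4],'stone',round(x,4),round(y,4),'yaw',round(np.degrees(a),1),'cost',round(f.cost,1),'| tool turn z',round(-w,3),'shift to centre (before turn)',(Rm.T@(gp-pos)).round(4))
E
python3 look.py 6
```

```text
time_s: 19.05
position: [0.326, -0.1893, 0.2047]
tool_rot: [[0.998, -0.065, -0.002], [-0.065, -0.998, 0.001], [-0.002, -0.001, -1.0]]
ft_force: [0.4, 0.2, -0.6]
grip_width: 0.0513
gripper_force: 0.0
pos [ 0.3267 -0.1878  0.2053]
[376.  55.] 1427 stone 0.4575 -0.3586 yaw 49.2 cost 22.2 | tool turn z -0.921 shift to centre (before turn) [0.1415 0.1623 0.205 ]
[242.  82.] 1745 stone 0.4246 -0.193 yaw -3.9 cost 26.9 | tool turn z 0.005 shift to centre (before turn) [ 0.0982 -0.0008  0.2052]
```

```bash
python3 -m jog '[[0,0,0,0.03,0,0.03,60],[0,0,0,0.03,0,0.04,60],[0,0,0,0.03,-0.001,0.05,60],[0,0,0,0,0,0.05,60],[0,0,0,0,0,0,60],[0,0,0,0,0,0.03,60],[0,0,0,0,0,0,60]]'; python3 go.py
```

```text
time_s: 19.98
position: [0.4175, -0.1909, 0.0067]
tool_rot: [[0.998, -0.06, -0.0], [-0.06, -0.998, 0.0], [-0.0, -0.0, -1.0]]
ft_force: [-0.5, 0.4, 0.5]
grip_width: 0.0516
gripper_force: 0.0
t 19.975 pos [ 0.4175 -0.1909  0.0067] w 0.0516 F [-0.5  0.4  0.5] q [-39.4  31.1 105.5   0.   43.4  54. ]
turn to down/case [-0.     0.    -1.569]
tcp in case mm [-124.5 -362.     6.7]
```

Run:
```python
from h import *
d=grab('wrist','7'); e=grab('scene','7')
cv2.imwrite('pics/c7.png',np.hstack([cv2.resize(d['pixels'][100:340,90:410],(400,300),interpolation=cv2.INTER_CUBIC),cv2.resize(e['pixels'][190:310,120:280],(400,300),interpolation=cv2.INTER_CUBIC)])[:,:,::-1])
```

```text
(no output)
```

View pics/c7.png

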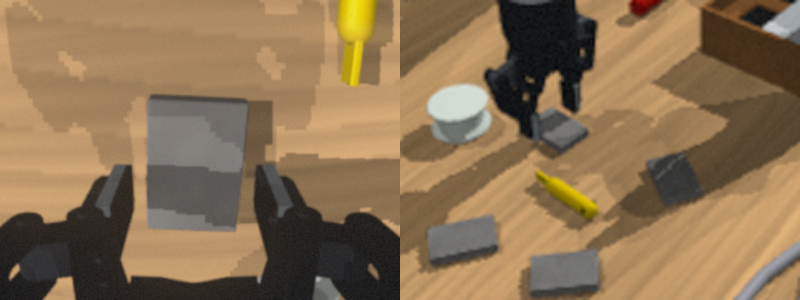

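Stone sits between the fingers, centred. I'll lower a little and close.

```bash
python3 -m jog '[[0,0,0,0.003,0,0.005,60],[0,0,0,0,0,0,60],[0,0,0,0,0,0,0],[0,0,0,0,0,0,0],[0,0,0,0,0,0,0]]' 50; python3 go.py;  python3 -m jog '[[0,0,0,0,0,-0.02,0],[0,0,0,0,0,-0.04,0],[0,0,0,0,0,-0.06,0],[0,0,0,0,0,0,0]]'; python3 go.py -46 99 85
python3 - <<'E'
from h import *
d=grab('wrist','8'); s=observe(); e=grab('side','8')
cv2.imwrite('pics/c8.png',np.hstack([cv2.resize(d['pixels'][100:340,90:410],(400,300),interpolation=cv2.INTER_CUBIC),cv2.resize(e['pixels'][150:300,150:350],(400,300),interpolation=cv2.INTER_CUBIC)])[:,:,::-1])
E
```

```text
time_s: 20.7
position: [0.4205, -0.1916, 0.0014]
tool_rot: [[0.998, -0.062, 0.001], [-0.062, -0.998, -0.001], [0.001, 0.0, -1.0]]
ft_force: [-1.0, 0.7, 8.3]
grip_width: 0.0385
gripper_force: 49.2
t 20.7 pos [ 0.4205 -0.1916  0.0014] w 0.0385 F [-1.   0.7  8.3] q [-39.2  31.9 105.3   0.   42.8  54.3]
turn to down/case [ 1.00e-03 -0.00e+00 -1.57e+00]
tcp in case mm [-121.5 -362.5    1.4]
time_s: 21.2
position: [0.4217, -0.1925, 0.1244]
tool_rot: [[0.998, -0.061, 0.006], [-0.061, -0.998, -0.005], [0.007, 0.005, -1.0]]
ft_force: [0.1, -0.1, -1.4]
grip_width: 0.0384
gripper_force: 50.8
t 21.2 pos [ 0.4217 -0.1925  0.1244] w 0.0384 F [ 0.1 -0.1 -1.4] q [-39.2  19.9  97.6   0.   62.   54.3]
turn to down/case [ 0.009 -0.002 -1.57 ]
shift tool [ 0.0743 -0.4625  0.0377]
tcp in case mm [-120.2 -363.4  124.4]
```

View pics/c8.png

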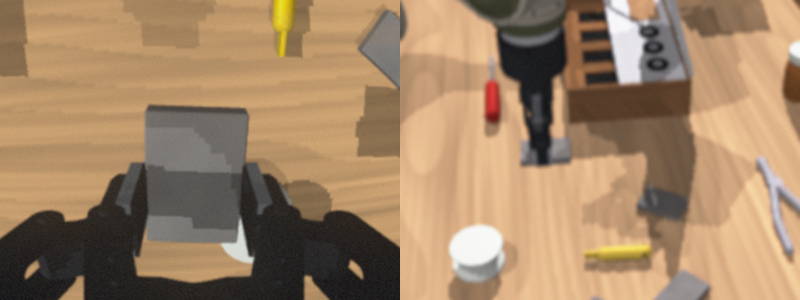

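Run:
```python
from h import *
d=dict(np.load('pics/wrist8.npz')); s=observe(); Rm=np.array(s['tool_rot']); p=np.array(s['position'])
for off in(.002,.005,.008,.011):
    # corners in tool frame: z: bottom +.0014, top -.0086
    C=np.array([[off+.03,sy*.02,z] for sy in(-1,1) for z in(.0014,-.0086)]+[[off-.03,sy*.02,-.0086] for sy in(-1,1)])
    uv=proj(d,C@Rm.T+p,'wrist'); print(off,((uv-[90,100])/.8).round(1).tolist())
```

```text
0.002 [[141.2, 109.9], [137.9, 116.7], [237.0, 109.7], [240.0, 116.6], [145.6, 243.0], [233.6, 243.0]]
0.005 [[140.9, 102.9], [137.6, 109.3], [237.3, 102.8], [240.3, 109.2], [145.1, 237.7], [233.9, 237.7]]
0.008 [[140.6, 95.9], [137.2, 101.9], [237.5, 95.7], [240.6, 101.7], [144.7, 232.4], [234.2, 232.3]]
0.011 [[140.4, 88.8], [137.0, 94.3], [237.7, 88.6], [240.8, 94.2], [144.3, 226.9], [234.6, 226.8]]
```

```bash
python3 -m jog '[[0,0,0,0.008,-0.05,0,0],[0,0,0,0.008,-0.052,0,0],[0,0,0,0.008,-0.052,0,0],[0,0,0,0.008,-0.052,0,0],[0,0,0,0.008,-0.052,0,0],[0,0,0,0.008,-0.052,0,0],[0,0,0,0.008,-0.052,0,0],[0,0,0,0.008,-0.052,0,0],[0,0,0,0.011,-0.048,0,0],[0,0,0,0,0,0.03,0]]'; python3 -m jog '[[0,0,0,0,0,0,0]]' ;python3 go.py -45.5 99 60
```

```text
time_s: 22.55
position: [0.5242, 0.2679, 0.0897]
tool_rot: [[0.998, -0.058, 0.002], [-0.058, -0.998, 0.001], [0.002, -0.001, -1.0]]
ft_force: [0.6, -0.8, -1.0]
grip_width: 0.0385
gripper_force: 50.8
time_s: 22.68
position: [0.5217, 0.2647, 0.0872]
tool_rot: [[0.998, -0.061, -0.008], [-0.061, -0.998, -0.002], [-0.007, 0.003, -1.0]]
ft_force: [0.1, 0.1, 0.0]
grip_width: 0.0383
gripper_force: 50.8
t 22.675 pos [0.5217 0.2647 0.0872] w 0.0383 F [0.1 0.1 0. ] q [ 15.3  33.3  80.3  -0.   66.9 108.8]
turn to down/case [-0.004  0.008 -1.57 ]
shift tool [0.0036 0.0002 0.0272]
tcp in case mm [-48.9  99.3  87.2]
```

```bash
python3 -m jog '[[0,0,0,0.003,0,0.015,0],[0,0,0,0,0,0.013,0],[0,0,0,0,0,0,0],[0,0,0,0,0,0,0]]' ;python3 go.py -45.5 99 47
python3 - <<'E'
from h import *
d=grab('wrist','9')
cv2.imwrite('pics/c9.png',cv2.resize(d['pixels'][60:320,76:424],(700,523),interpolation=cv2.INTER_CUBIC)[:,:,::-1])
E
```

```text
time_s: 23.18
position: [0.5269, 0.2647, 0.063]
tool_rot: [[0.998, -0.062, 0.001], [-0.062, -0.998, 0.0], [0.001, -0.0, -1.0]]
ft_force: [-0.2, 0.2, -0.1]
grip_width: 0.0383
gripper_force: 50.8
t 23.175 pos [0.5269 0.2647 0.063 ] w 0.0383 F [-0.2  0.2 -0.1] q [ 15.2  35.2  81.3   0.   63.5 108.7]
turn to down/case [ 0.000e+00 -1.000e-03 -1.571e+00]
shift tool [-0.0018  0.0005  0.016 ]
tcp in case mm [-43.7  99.5  63. ]
```

View pics/c9.png

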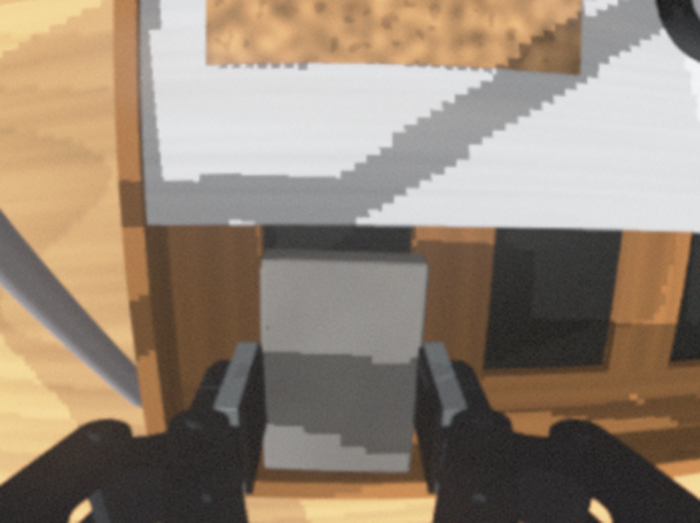

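```bash
python3 -m jog '[[0,0,0,0,-0.0014,0.008,0],[0,0,0,0,0,0.0078,0],[0,0,0,0,0,0,0],[0,0,0,0,0,0,0]]' ;python3 go.py -27 100.5 47;python3 -m jog '[[0,0,0,0.004,0,0,0],[0,0,0,0.004,0,0,0],[0,0,0,0.004,0,0,0],[0,0,0,0.004,0,0,0],[0,0,0,0,0,0,0],[0,0,0,0,0,0,0]]' ;python3 go.py -27 100.5 47
```

```text
time_s: 23.72
position: [0.5266, 0.2661, 0.0465]
tool_rot: [[0.998, -0.062, -0.0], [-0.062, -0.998, -0.0], [-0.0, 0.0, -1.0]]
ft_force: [-0.3, 0.3, -0.5]
grip_width: 0.0382
gripper_force: 50.8
t 23.725 pos [0.5266 0.2661 0.0465] w 0.0382 F [-0.3  0.3 -0.5] q [ 15.3  36.5  82.   -0.   61.5 108.9]
turn to down/case [-0.    0.   -1.57]
shift tool [ 0.017   0.0005 -0.0005]
tcp in case mm [-44.  101.   46.5]
time_s: 24.48
position: [0.5426, 0.2652, 0.0468]
tool_rot: [[0.998, -0.062, -0.0], [-0.062, -0.998, -0.0], [-0.0, 0.0, -1.0]]
ft_force: [1.0, -0.8, -0.2]
grip_width: 0.0383
gripper_force: 50.8
t 24.475 pos [0.5426 0.2652 0.0468] w 0.0383 F [ 1.  -0.8 -0.2] q [ 14.8  37.5  79.6   0.   62.9 108.4]
turn to down/case [-0.    0.   -1.57]
shift tool [ 0.001   0.0005 -0.0002]
tcp in case mm [-28.  101.   46.8]
```

```bash
python3 -m jog '[[0,0,0,0.001,0,0,54],[0,0,0,0,0,0,54],[0,0,0,0,0,0,54]]' ;python3 go.py -27 100.5 47
python3 - <<'E'
from h import *
d=grab('wrist','10')
cv2.imwrite('pics/c10.png',cv2.resize(d['pixels'][60:320,76:424],(700,523),interpolation=cv2.INTER_CUBIC)[:,:,::-1])
E
```

```text
time_s: 24.85
position: [0.5437, 0.2652, 0.0469]
tool_rot: [[0.998, -0.062, 0.0], [-0.062, -0.998, 0.0], [0.0, -0.0, -1.0]]
ft_force: [-0.1, -0.1, 1.3]
grip_width: 0.0464
gripper_force: 0.0
t 24.85 pos [0.5437 0.2652 0.0469] w 0.0464 F [-0.1 -0.1  1.3] q [ 14.8  37.6  79.4   0.   62.9 108.3]
turn to down/case [ 0.   -0.   -1.57]
shift tool [-0.0001  0.0006 -0.0001]
tcp in case mm [-26.9 101.1  46.9]
```

View pics/c10.png

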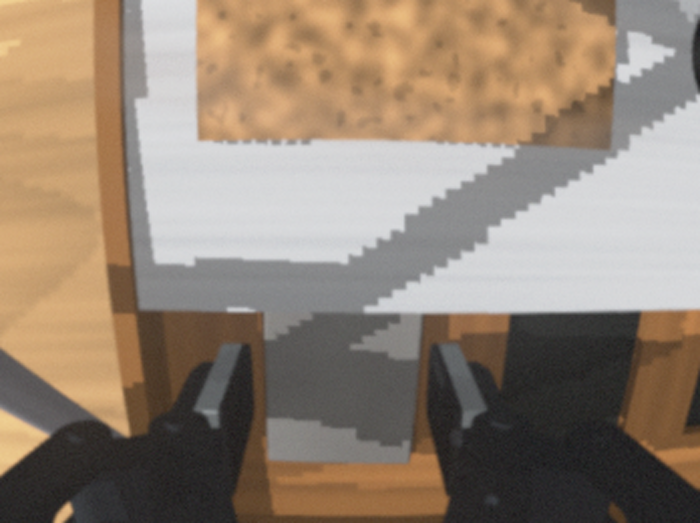

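```bash
cat > drop.py <<'E'
from h import *
import sys
# drop.py TAG pockety: measure stone rear-edge pixel width & row vs model
tag,py=sys.argv[1],float(sys.argv[2]); case=np.load('case.npy'); d=dict(np.load(f'pics/wrist{tag}.npz'))
g=greymask(d['pixels'])
for z in(51,55):
  for xr in(-53.5,-56.5):
    uv=proj(d,T(case,[(xr,py+20,z),(xr,py-20,z),(-4,py+20,z),(-4,py-20,z)]),'wrist'); print(z,xr,uv.round(1).tolist(),'width',round(uv[1,0]-uv[0,0],1))
if len(sys.argv)>3:
  for r in eval(sys.argv[3]):
    row=d['pixels'][r,170:320].astype(int); s=row.max(1)-row.min(1); print(r,''.join('#' if v<22 else '.' for v in s))
E
python3 drop.py 10 101 '[265,270,280,284,287,289,290,291,292]'
```

```text
51 -53.5 [[208.3, 289.0], [278.9, 289.0], [203.4, 207.1], [283.6, 207.2]] width 70.6
51 -56.5 [[208.6, 293.2], [278.6, 293.2], [203.4, 207.1], [283.6, 207.2]] width 70.0
55 -53.5 [[207.5, 293.1], [279.6, 293.1], [202.4, 209.9], [284.6, 209.9]] width 72.1
55 -56.5 [[207.9, 297.3], [279.3, 297.4], [202.4, 209.9], [284.6, 209.9]] width 71.5
265 ################################......##########################################################################......################################
270 ###############################........#########################################################################.......###############################
280 #############################..........########################################################################...........############################
284 ############################............######################################################################.............###########################
287 ###########################.............#####################################################################...............##########################
289 ##########################..........................................####.##.################################.................#########################
290 ##########################...................................................................................................#########################
291 ##########################...................................................................................................#########################
292 ##########################....................................................................................................########################
```

```bash
python3 -m jog '[[0,0,0,0,0,-0.009,54],[0,0,0,-0.01,0,-0.009,54],[0,0,0,0,0,0,0],[0,0,0,0,0,0,0],[0,0,0,0,0,0,0],[0,0,0,0,0,0.005,0],[0,0,0,0,0,0.005,0],[0,0,0,0,0,0,0]]' 30;python3 go.py;python3 -m jog '[[0,0,0,0,0,0.003,0],[0,0,0,0,0,0,0]]';python3 -m jog '[[0,0,0,0,0,0.003,0],[0,0,0,0,0,0,0]]'
```

```text
time_s: 25.9
position: [0.5334, 0.2656, 0.0541]
tool_rot: [[0.998, -0.062, -0.001], [-0.062, -0.998, -0.0], [-0.001, 0.0, -1.0]]
ft_force: [-0.7, 1.2, -0.5]
grip_width: -0.0004
gripper_force: 0.0
t 25.9 pos [0.5334 0.2656 0.0541] w -0.0004 F [-0.7  1.2 -0.5] q [ 15.1  36.4  80.6  -0.   63.1 108.6]
turn to down/case [-1.00e-03  1.00e-03 -1.57e+00]
tcp in case mm [-37.2 100.9  54.1]
time_s: 26.15
position: [0.5336, 0.2657, 0.0516]
tool_rot: [[0.998, -0.062, -0.0], [-0.062, -0.998, -0.0], [-0.0, 0.0, -1.0]]
ft_force: [-0.0, -0.0, -0.3]
grip_width: -0.0001
gripper_force: 0.0
time_s: 26.4
position: [0.5339, 0.2659, 0.051]
tool_rot: [[0.998, -0.061, 0.002], [-0.061, -0.998, 0.0], [0.002, -0.0, -1.0]]
ft_force: [-5.5, -2.6, 17.5]
grip_width: -0.0002
gripper_force: 8.7
```

```bash
python3 -c "
import numpy as np;c=np.load('case.npy');c[:2]+=.0014*np.array([-np.sin(c[2]),np.cos(c[2])]);np.save('case.npy',c)"
python3 -m jog '[[0,0,0,0,0,-0.03,0],[0,0,0,0,0,-0.06,60],[0,0,0,0,0,-0.04,60],[0,0,0,-0.003,0.055,-0.02,60],[0,0,0,-0.003,0.057,0,60],[0,0,0,-0.003,0.057,0,60],[0,0,0,-0.003,0.057,0,60],[0,0,0,-0.003,0.057,0,60],[0,0,0,-0.003,0.057,0,60],[0,0,0,-0.003,0.057,0,60]]' 50; python3 -m jog '[[0,0,0,-0.004,0.057,0,60],[0,0,0,0,0,0,60],[0,0,0,0,0,0,60]]'; python3 look.py 11
```

```text
time_s: 27.65
position: [0.4878, -0.131, 0.199]
tool_rot: [[0.998, -0.062, 0.001], [-0.062, -0.998, -0.0], [0.001, 0.0, -1.0]]
ft_force: [1.2, 0.0, 0.2]
grip_width: 0.051
gripper_force: 0.0
time_s: 28.02
position: [0.4807, -0.1855, 0.1988]
tool_rot: [[0.998, -0.062, -0.0], [-0.062, -0.998, 0.0], [-0.0, -0.0, -1.0]]
ft_force: [-0.2, -0.1, -0.9]
grip_width: 0.0509
gripper_force: 0.0
pos [ 0.4808 -0.1849  0.1989]
[239.  86.] 1692 stone 0.5734 -0.1845 yaw -34.2 cost 29.6 | tool turn z 0.537 shift to centre (before turn) [ 0.0925 -0.006   0.1989]
[367.  95.] 1561 stone 0.5619 -0.3369 yaw 42.8 cost 24.6 | tool turn z -0.808 shift to centre (before turn) [0.0903 0.1468 0.1988]
[382. 180.] 1316 stone 0.4562 -0.3587 yaw 49.5 cost 22.3 | tool turn z -0.925 shift to centre (before turn) [-0.0139  0.175   0.1988]
```

```bash
python3 -m jog '[[0,0,0,0.045,-0.004,0,60],[0,0,0,0.044,-0.004,0,60],[0,0,0.179,0,0,0.03,60],[0,0,0.179,0,0,0.05,60],[0,0,0.179,0,0,0.05,60],[0,0,0,0,0,0.04,60],[0,0,0,0,0,0.0272,60],[0,0,0,0,0,0,60],[0,0,0,0,0,0,60]]'; python3 go.py
```

```text
time_s: 29.2
position: [0.5709, -0.1829, 0.0029]
tool_rot: [[0.827, -0.563, 0.002], [-0.563, -0.827, -0.001], [0.002, -0.0, -1.0]]
ft_force: [0.3, 0.5, 0.8]
grip_width: 0.0512
gripper_force: 0.0
t 29.2 pos [ 0.5709 -0.1829  0.0029] w 0.0512 F [0.3 0.5 0.8] q [-29.1  40.6  82.5   0.   56.9  95.2]
turn to down/case [ 2.000e-03 -1.000e-03 -2.106e+00]
tcp in case mm [  28.1 -345.8    2.9]
```

```bash
cat > near.py <<'E'
from h import *
import sys
# near.py TAG: low view: rows of the stone between pads; report slab fit in tool frame for nose-only
tag=sys.argv[1]; d=grab('wrist',tag); px=d['pixels']; g=greymask(px)
for r in range(int(sys.argv[2]),int(sys.argv[3]),int(sys.argv[4])): 
    row=px[r,150:340].astype(int); s=row.max(1)-row.min(1); b=row.mean(1); print(r,''.join(('o' if b[i]<45 else '#') if v<22 else '.' for i,v in enumerate(s)))
E
python3 near.py 12 150 310 8
```

```text
150 ..............................................................................................................................................................................................
158 ..............................................................................................................................................................................................
166 ..............................................................................................................................................................................................
174 ..............................................................................................................................................................................................
182 ..............................................................................................................................................................................................
190 .........................................................################################################################
[... 2099 characters left out ...]
#######################################################.................#ooooooooooo#oooooooooooooooooooooooooooooo
286 ooooooooooooooooooooooooooooooooooooooooo.................#######################################################################.....................#oooooooo#ooooooooooooo#oooooooooooooooo
294 ooooooooooooooooooooooooooooooooo#ooooo................................................................#######################..........................#oooo#oooooooooooooooooooooooooooooooo
302 oooooooooooooooooooooooooooooooooooo#.....................................................................................................................###ooooooooooooooooooooooooooooooooo
```

```bash
python3 -m jog '[[0,0,0,0,0,0.0013,60],[0,0,0,0,0,0,0],[0,0,0,0,0,0,0],[0,0,0,0,0,0,0],[0,0,0,0,0,-0.02,0],[0,0,0,0,0,-0.05,0],[0,0,0,0,0,-0.05,0],[0,0,0,0,0,0,0]]' 50; python3 near.py 13 176 310 4 | cut -c1-140 | awk '{print $1, length($2), index($2,"#")}' | head -3; python3 -m jog '[[0,0,-0.179,0,0,0,0],[0,0,-0.179,0,0,0,0],[0,0,-0.179,0,0,0,0],[0,0,0,0,0,0,0]]'; python3 go.py -44 33 100
python3 - <<'E'
from h import *
d=dict(np.load('pics/wrist13.npz'));px=d['pixels']
for r in list(range(178,192))+list(range(286,300,2)):
    row=px[r,190:300].astype(int); s=row.max(1)-row.min(1); print(r,(s<22).sum(),row[40:70].mean(0).round())
E
```

```text
time_s: 30.25
position: [0.5715, -0.1841, 0.1244]
tool_rot: [[0.826, -0.564, 0.007], [-0.564, -0.826, -0.004], [0.008, -0.001, -1.0]]
ft_force: [0.8, 0.5, -1.8]
grip_width: 0.0386
gripper_force: 50.5
176 136 0
180 136 0
184 136 0
time_s: 30.8
position: [0.5695, -0.1831, 0.1189]
tool_rot: [[0.998, -0.063, -0.002], [-0.063, -0.998, 0.001], [-0.003, -0.001, -1.0]]
ft_force: [-0.1, -0.5, -0.2]
grip_width: 0.0381
gripper_force: 50.5
t 30.8 pos [ 0.5695 -0.1831  0.1189] w 0.0381 F [-0.1 -0.5 -0.2] q [-29.1  32.2  76.1  -0.   71.8  64.5]
turn to down/case [-3.000e-03  1.000e-03 -1.572e+00]
shift tool [-0.0711 -0.379   0.0195]
tcp in case mm [  26.7 -346.1  118.9]
178 0 [147. 118.  85.]
179 0 [148. 118.  85.]
180 0 [148. 119.  85.]
181 0 [149. 119.  86.]
182 0 [149. 119.  86.]
183 0 [148. 119.  85.]
184 0 [149. 120.  86.]
185 0 [148. 119.  86.]
186 0 [145. 116.  84.]
187 0 [128. 105.  79.]
188 0 [98. 83. 69.]
189 77 [76. 70. 63.]
190 79 [71. 66. 62.]
191 79 [72. 67. 63.]
286 100 [135. 132. 128.]
288 99 [135. 131. 128.]
290 98 [134. 131. 127.]
292 96 [135. 131. 127.]
294 95 [136. 132. 128.]
296 24 [173. 148. 121.]
298 24 [203. 163. 116.]
```

```bash
python3 -m jog '[[0,0,0,-0.011,-0.047,0,0],[0,0,0,-0.01,-0.048,0,0],[0,0,0,-0.01,-0.048,0,0],[0,0,0,-0.01,-0.048,0,0],[0,0,0,-0.01,-0.048,0,0],[0,0,0,-0.01,-0.048,0,0],[0,0,0,-0.01,-0.048,0,0],[0,0,0,0,-0.044,0.02,0],[0,0,0,0,0,0.02,0],[0,0,0,0,0,0,0]]'; python3 go.py -44 33 62
```

```text
time_s: 32.05
position: [0.5214, 0.1994, 0.0785]
tool_rot: [[0.998, -0.064, -0.004], [-0.064, -0.998, -0.001], [-0.004, 0.001, -1.0]]
ft_force: [-0.1, -0.4, -0.8]
grip_width: 0.0385
gripper_force: 50.6
t 32.05 pos [0.5214 0.1994 0.0785] w 0.0385 F [-0.1 -0.4 -0.8] q [  8.8  31.6  85.5  -0.   63.1 102.5]
turn to down/case [-0.003  0.004 -1.573]
shift tool [ 0.0012 -0.0003  0.0165]
tcp in case mm [-45.1  32.7  78.5]
```

```bash
python3 -m jog '[[0,0,-0.001,0.001,0,0.017,0],[0,0,0,0,0,0.0145,0],[0,0,0,0,0,0,0],[0,0,0,0,0,0,0]]' ;python3 go.py -25.3 33 47
```

```text
time_s: 32.55
position: [0.5239, 0.1991, 0.0494]
tool_rot: [[0.998, -0.061, 0.001], [-0.061, -0.998, 0.0], [0.001, -0.0, -1.0]]
ft_force: [-0.8, -0.2, -0.5]
grip_width: 0.0386
gripper_force: 50.6
t 32.55 pos [0.5239 0.1991 0.0494] w 0.0386 F [-0.8 -0.2 -0.5] q [  8.7  34.   87.   -0.   59.  102.2]
turn to down/case [ 0.00e+00 -1.00e-03 -1.57e+00]
shift tool [ 0.0173 -0.0005  0.0024]
tcp in case mm [-42.6  32.5  49.4]
```

```bash
python3 -m jog '[[0,0,0,0.004,-0.0005,0.0023,0],[0,0,0,0.004,0,0,0],[0,0,0,0.004,0,0,0],[0,0,0,0.005,0,0,0],[0,0,0,0,0,0,0],[0,0,0,0,0,0,0]]' ;python3 go.py -25.3 33 47; python3 -m jog '[[0,0,0,0,0,0,54],[0,0,0,0,0,0,54],[0,0,0,0,0,0,54]]';python3 go.py -25.3 33 47
```

```text
time_s: 33.3
position: [0.5405, 0.1987, 0.0465]
tool_rot: [[0.998, -0.061, -0.0], [-0.061, -0.998, -0.0], [-0.0, 0.0, -1.0]]
ft_force: [0.9, 0.0, -0.5]
grip_width: 0.0385
gripper_force: 50.6
t 33.3 pos [0.5405 0.1987 0.0465] w 0.0385 F [ 0.9  0.  -0.5] q [  8.4  35.4  84.5   0.   60.1 101.9]
turn to down/case [-0.     0.    -1.569]
shift tool [ 0.0007  0.0001 -0.0005]
tcp in case mm [-26.   33.1  46.5]
time_s: 33.67
position: [0.5406, 0.1987, 0.0466]
tool_rot: [[0.998, -0.061, 0.0], [-0.061, -0.998, 0.0], [0.0, -0.0, -1.0]]
ft_force: [0.9, -0.4, 0.4]
grip_width: 0.0459
gripper_force: 0.0
t 33.675 pos [0.5406 0.1987 0.0466] w 0.0459 F [ 0.9 -0.4  0.4] q [  8.4  35.4  84.5   0.   60.1 101.9]
turn to down/case [ 0.    -0.    -1.569]
shift tool [ 0.0006  0.0002 -0.0004]
tcp in case mm [-25.9  33.2  46.6]
```

Touch test.

```bash
python3 -m jog '[[0,0,0,0,0,-0.009,54],[0,0,0,-0.012,0,-0.009,54],[0,0,0,0,0,0,0],[0,0,0,0,0,0,0],[0,0,0,0,0,0,0],[0,0,0,0,0,0.005,0],[0,0,0,0,0,0.005,0],[0,0,0,0,0,0,0]]' 30;python3 -m jog '[[0,0,0,0,0,0.003,0],[0,0,0,0,0,0,0]]';python3 -m jog '[[0,0,0,0,0,0.0025,0],[0,0,0,0,0,0,0]]'
```

```text
time_s: 34.67
position: [0.5283, 0.1994, 0.0539]
tool_rot: [[0.998, -0.061, -0.001], [-0.061, -0.998, -0.0], [-0.001, 0.0, -1.0]]
ft_force: [0.2, 0.6, 0.6]
grip_width: -0.0003
gripper_force: 0.0
time_s: 34.92
position: [0.5286, 0.1994, 0.0513]
tool_rot: [[0.998, -0.061, -0.0], [-0.061, -0.998, -0.0], [-0.0, 0.0, -1.0]]
ft_force: [-0.2, -0.8, 0.4]
grip_width: -0.0002
gripper_force: 0.0
time_s: 35.17
position: [0.5287, 0.1995, 0.051]
tool_rot: [[0.998, -0.06, 0.002], [-0.06, -0.998, 0.0], [0.002, -0.0, -1.0]]
ft_force: [-5.4, -0.7, 17.9]
grip_width: -0.0001
gripper_force: 8.8
```

```bash
python3 -m jog '[[0,0,0,0,0,-0.03,0],[0,0,0,0,0,-0.06,60],[0,0,0,0,0,-0.04,60],[0,0,0,-0.002,0.055,-0.02,60],[0,0,0,-0.002,0.06,0,60],[0,0,0,-0.002,0.06,0,60],[0,0,0,-0.002,0.06,0,60],[0,0,0,-0.003,0.06,0,60],[0,0,0,-0.003,0.06,0,60],[0,0,0,-0.003,0.06,0,60]]' 50; python3 -m jog '[[0,0,0,-0.003,0.06,0,60],[0,0,0,0,0.06,0,60],[0,0,0,0,0.06,0,60],[0,0,0,0,0,0,60],[0,0,0,0,0,0,60]]'; python3 look.py 14
```

```text
time_s: 36.42
position: [0.4859, -0.2157, 0.1992]
tool_rot: [[0.998, -0.061, 0.0], [-0.061, -0.998, -0.0], [0.0, 0.0, -1.0]]
ft_force: [2.1, 0.8, 0.0]
grip_width: 0.0512
gripper_force: 0.0
time_s: 37.05
position: [0.4724, -0.3929, 0.1988]
tool_rot: [[0.998, -0.061, -0.0], [-0.061, -0.998, 0.001], [-0.0, -0.001, -1.0]]
ft_force: [-0.6, 0.3, -0.1]
grip_width: 0.0514
gripper_force: 0.0
pos [ 0.4727 -0.3923  0.1991]
[188.  94.] 1717 stone 0.562 -0.3355 yaw 40.2 cost 27.2 | tool turn z -0.762 shift to centre (before turn) [ 0.0858 -0.062   0.1991]
[215. 183.] 1652 stone 0.4564 -0.3572 yaw 52.7 cost 25.7 | tool turn z -0.98 shift to centre (before turn) [-0.0183 -0.034   0.1991]
```

```bash
python3 -m jog '[[0,0,0,0.042,-0.03,0,60],[0,0,0,0.0415,-0.03,0,60],[0,0,-0.1524,0,0,0.02,60],[0,0,-0.1524,0,0,0.04,60],[0,0,-0.1524,0,0,0.04,60],[0,0,-0.1524,0,0,0.04,60],[0,0,-0.1524,0,0,0.03,60],[0,0,0,0,0,0.026,60],[0,0,0,0,0,0,60],[0,0,0,0,0,0,60]]'; python3 go.py; python3 near.py 15 182 302 8
```

```text
time_s: 38.35
position: [0.5602, -0.3381, 0.0045]
tool_rot: [[0.763, 0.646, 0.001], [0.646, -0.763, -0.001], [0.0, 0.002, -1.0]]
ft_force: [0.3, 1.1, -0.5]
grip_width: 0.0515
gripper_force: 0.0
t 38.35 pos [ 0.5602 -0.3381  0.0045] w 0.0515 F [ 0.3  1.1 -0.5] q [-41.5  44.6  72.3   0.   63.    8.3]
turn to down/case [ 0.002  0.    -0.806]
tcp in case mm [  27.1 -501.4    4.5]
182 ..............................................................................................................................................................................................
190 ..................................................#################################################################################...........................................................
198 ..................................................#################################################################################...........................................................
206 ..................................................#################################################################################.
[... 1503 characters left out ...]
######################################################................##o#######ooo############o###################
278 #########################oooooooooooooooooo..............#######################################################################...................###o#ooo##################################o
286 #########o##o################oooooooooooo.................######################################################################.....................##ooo#o#####oo##########o###########oo###
294 #o##o##ooo#o##############o#o###o#ooooo.................................................................................................................o########o########oo########o##o#ooooo
```

```bash
cat > off.py <<'E'
from h import *
import sys
d=grab('wrist',sys.argv[1]); px=d['pixels'].astype(int)
g=[]
for r in range(170,305):
    row=px[r,235:255]; g.append(((row.max(1)-row.min(1))<22).mean())
g=np.array(g)>.5; rr=np.arange(170,305)[g]; print('held rows',rr.min(),rr.max()) 
s=observe(); Rm=np.array(s['tool_rot']); p=np.array(s['position'])
for off in(0,.002,.004,.006):
    uv=proj(d,np.array([[off+.03,0,.0014],[off-.03,0,-.0086]])@Rm.T+p,'wrist'); print(off,uv[:,1].round(1))
E
python3 -m jog '[[0,0,0,0,0,0.003,60],[0,0,0,0,0,0,0],[0,0,0,0,0,0,0],[0,0,0,0,0,0,0],[0,0,0,0,0,-0.02,0],[0,0,0,0,0,-0.05,0],[0,0,0,0,0,-0.05,0],[0,0,0,0,0,0,0]]' 50; python3 off.py 16;  python3 -m jog '[[0,0,0.161,0,0,0,0],[0,0,0.161,0,0,0,0],[0,0,0.161,0,0,0,0],[0,0,0.161,0,0,0,0],[0,0,0.121,0,0,0,0],[0,0,0,0,0,0,0]]'; python3 go.py -44 -33 100
```

```text
time_s: 39.4
position: [0.5608, -0.3395, 0.1242]
tool_rot: [[0.764, 0.645, 0.006], [0.645, -0.764, -0.005], [0.001, 0.008, -1.0]]
ft_force: [0.5, 0.7, -0.6]
grip_width: 0.0386
gripper_force: 50.5
held rows 186 293
0 [188.2 295.5]
0.002 [184.5 292.7]
0.004 [180.7 289.9]
0.006 [176.9 287. ]
time_s: 40.2
position: [0.559, -0.3381, 0.1183]
tool_rot: [[0.998, -0.063, -0.002], [-0.063, -0.998, 0.002], [-0.002, -0.002, -1.0]]
ft_force: [0.3, 0.3, -0.7]
grip_width: 0.0386
gripper_force: 50.5
t 40.2 pos [ 0.559  -0.3381  0.1183] w 0.0386 F [ 0.3  0.3 -0.7] q [-41.5  37.4  66.   -0.   76.8  52.1]
turn to down/case [-0.003  0.    -1.571]
shift tool [-0.07   -0.4684  0.0193]
tcp in case mm [  25.9 -501.4  118.3]
```

```bash
python3 -m jog '[[0,0,0,-0.01,-0.05,0,0],[0,0,0,-0.01,-0.053,0,0],[0,0,0,-0.01,-0.053,0,0],[0,0,0,-0.01,-0.053,0,0],[0,0,0,-0.01,-0.053,0,0],[0,0,0,-0.01,-0.053,0,0],[0,0,0,-0.01,-0.053,0,0],[0,0,0,0,-0.053,0,0],[0,0,0,0,-0.047,0.02,0],[0,0,0,0,0,0.02,0]]'; python3 -m jog '[[0,0,0,0,0,0,0],[0,0,0,0,0,0,0]]'; python3 go.py -44 -33 46.7
```

```text
time_s: 41.45
position: [0.5188, 0.1359, 0.0789]
tool_rot: [[0.998, -0.057, -0.001], [-0.057, -0.998, 0.0], [-0.001, -0.0, -1.0]]
ft_force: [0.3, -0.6, -1.1]
grip_width: 0.0384
gripper_force: 50.5
time_s: 41.7
position: [0.5197, 0.1326, 0.0804]
tool_rot: [[0.998, -0.063, 0.0], [-0.063, -0.998, -0.0], [0.0, -0.0, -1.0]]
ft_force: [0.7, -0.2, 0.6]
grip_width: 0.0385
gripper_force: 50.5
t 41.7 pos [0.5197 0.1326 0.0804] w 0.0385 F [ 0.7 -0.2  0.6] q [ 1.7 29.6 89.2 -0.  61.2 95.3]
turn to down/case [ 0.    -0.    -1.572]
shift tool [-0.0014 -0.0011  0.0337]
tcp in case mm [-42.6 -34.1  80.4]
```

```bash
python3 -m jog '[[0,0,-0.001,0,-0.001,0.017,0],[0,0,0,0,0,0.0167,0],[0,0,0,0,0,0,0],[0,0,0,0,0,0,0]]' ;python3 go.py -25.3 -33 46.7
```

```text
time_s: 42.2
position: [0.5199, 0.1337, 0.0471]
tool_rot: [[0.998, -0.063, 0.001], [-0.063, -0.998, -0.0], [0.001, -0.0, -1.0]]
ft_force: [0.1, -1.2, -0.1]
grip_width: 0.0382
gripper_force: 50.5
t 42.2 pos [0.5199 0.1337 0.0471] w 0.0382 F [ 0.1 -1.2 -0.1] q [ 1.8 32.4 91.1 -0.  56.5 95.4]
turn to down/case [ 1.000e-03 -1.000e-03 -1.572e+00]
shift tool [ 0.0172 -0.0001  0.0004]
tcp in case mm [-42.5 -33.   47.1]
```

```bash
python3 -m jog '[[0,0,0,0.004,0,0.0003,0],[0,0,0,0.004,0,0,0],[0,0,0,0.004,0,0,0],[0,0,0,0.005,0,0,0],[0,0,0,0,0,0,0],[0,0,0,0,0,0,0]]' ;python3 go.py; python3 -m jog '[[0,0,0,0,0,0,54],[0,0,0,0,0,0,54],[0,0,0,0,0,0,54]]';python3 -m jog '[[0,0,0,0,0,-0.009,54],[0,0,0,-0.012,0,-0.009,54],[0,0,0,0,0,0,0],[0,0,0,0,0,0,0],[0,0,0,0,0,0,0],[0,0,0,0,0,0.005,0],[0,0,0,0,0,0.005,0],[0,0,0,0,0,0,0]]' 30;python3 -m jog '[[0,0,0,0,0,0.003,0],[0,0,0,0,0,0,0]]';python3 -m jog '[[0,0,0,0,0,0.0025,0],[0,0,0,0,0,0,0]]'
```

```text
time_s: 42.95
position: [0.5363, 0.133, 0.0459]
tool_rot: [[0.998, -0.063, -0.0], [-0.063, -0.998, 0.0], [-0.0, 0.0, -1.0]]
ft_force: [-0.3, -0.2, -0.3]
grip_width: 0.0385
gripper_force: 50.5
t 42.95 pos [0.5363 0.133  0.0459] w 0.0385 F [-0.3 -0.2 -0.3] q [ 1.7 33.7 88.5  0.  57.9 95.2]
turn to down/case [-0.     0.    -1.571]
tcp in case mm [-26.  -32.7  45.9]
time_s: 43.32
position: [0.5365, 0.133, 0.0461]
tool_rot: [[0.998, -0.063, 0.0], [-0.063, -0.998, 0.0], [0.0, -0.0, -1.0]]
ft_force: [-0.4, 0.4, 0.6]
grip_width: 0.0461
gripper_force: 0.0
time_s: 44.32
position: [0.5242, 0.1337, 0.0534]
tool_rot: [[0.998, -0.063, -0.001], [-0.063, -0.998, -0.0], [-0.001, 0.0, -1.0]]
ft_force: [-0.2, 0.1, 0.3]
grip_width: 0.0
gripper_force: 0.0
time_s: 44.58
position: [0.5246, 0.1338, 0.0511]
tool_rot: [[0.998, -0.063, 0.0], [-0.063, -0.998, 0.0], [0.0, -0.0, -1.0]]
ft_force: [-0.4, 0.2, 2.0]
grip_width: -0.0
gripper_force: 0.8
time_s: 44.82
position: [0.5247, 0.1338, 0.0509]
tool_rot: [[0.998, -0.062, 0.002], [-0.062, -0.998, -0.0], [0.002, 0.0, -1.0]]
ft_force: [-7.8, -0.5, 24.8]
grip_width: -0.0001
gripper_force: 12.7
```

```bash
python3 -m jog '[[0,0,0,0,0,-0.03,0],[0,0,0,0,0,-0.06,60],[0,0,0,0,0,-0.06,60],[0,0,0,-0.014,0.055,0,60],[0,0,0,-0.014,0.055,0,60],[0,0,0,-0.014,0.055,0,60],[0,0,0,-0.014,0.055,0,60],[0,0,0,-0.014,0.055,0,60],[0,0,0,-0.014,0.055,0,60],[0,0,0,-0.014,0.055,0,60]]' 50; python3 -m jog '[[0,0,0,-0.013,0.055,0,60],[0,0,0,-0.013,0.055,0,60],[0,0,0,0,0,0,60],[0,0,0,0,0,0,60]]'; python3 look.py 17
```

```text
time_s: 46.08
position: [0.4017, -0.246, 0.1986]
tool_rot: [[0.998, -0.063, 0.0], [-0.063, -0.998, -0.0], [0.0, 0.0, -1.0]]
ft_force: [1.3, -0.4, 0.1]
grip_width: 0.0511
gripper_force: 0.0
time_s: 46.58
position: [0.3697, -0.352, 0.1983]
tool_rot: [[0.998, -0.063, -0.0], [-0.063, -0.998, 0.001], [-0.0, -0.001, -1.0]]
ft_force: [0.1, 1.0, -0.6]
grip_width: 0.0514
gripper_force: 0.0
pos [ 0.3699 -0.3515  0.1984]
[244.  91.] 1797 stone 0.4574 -0.3578 yaw 52.5 cost 26.2 | tool turn z -0.979 shift to centre (before turn) [0.0877 0.001  0.1984]
```

```bash
python3 -m jog '[[0,0,0,0.043,0.002,0,60],[0,0,0,0.043,0.0015,0,60],[0,0,-0.163,0,0,0.02,60],[0,0,-0.163,0,0,0.03,60],[0,0,-0.163,0,0,0.04,60],[0,0,-0.163,0,0,0.04,60],[0,0,-0.163,0,0,0.03,60],[0,0,-0.163,0,0,0.02,60],[0,0,0,0,0,0.0145,60],[0,0,0,0,0,0,60]]'; python3 -m jog '[[0,0,0,0,0,0,60],[0,0,0,0,0,0,60]]'; python3 near.py 18 182 302 10
```

```text
time_s: 47.88
position: [0.4555, -0.3604, 0.0036]
tool_rot: [[0.611, 0.792, -0.001], [0.792, -0.611, 0.001], [0.0, -0.001, -1.0]]
ft_force: [-0.7, 0.0, 0.1]
grip_width: 0.0513
gripper_force: 0.0
time_s: 48.12
position: [0.4557, -0.3616, 0.0049]
tool_rot: [[0.61, 0.792, 0.001], [0.792, -0.61, -0.001], [-0.0, 0.002, -1.0]]
ft_force: [0.0, 0.1, -0.3]
grip_width: 0.051
gripper_force: 0.0
182 .....................................................#####################################################################..#.................................................................
192 ...................................................#################################################################################..........................................................
202 ....................................................################################################################################..........................................................
212 ....................................................########################################################################
[... 926 characters left out ...]
####################################################.................ooooooooooo#oo#########################.......
272 ##########ooooo####o############ooooooooooooo........#########################################################################....................oo#o#oooooo#o#################o#########ooo#
282 o##o####o###oo########o##ooooooooooooooooo...........########################################################################.......................##oooooo#####o############o##o###########o
292 oo#o##oooooo#oooooooo#o#oooo###oooooooo................................................................................................................#oooo####oo##o#oo##oooooooooooo#oooo##o
```

```bash
python3 -m jog '[[0,0,0,0,0,0.0033,60],[0,0,0,0,0,0,0],[0,0,0,0,0,0,0],[0,0,0,0,0,0,0],[0,0,0,0,0,-0.02,0],[0,0,0,0,0,-0.05,0],[0,0,0,0,0,-0.05,0],[0,0,0,0,0,0,0]]' 50; python3 off.py 19;  python3 -m jog '[[0,0,0.163,0,0,0,0],[0,0,0.163,0,0,0,0],[0,0,0.163,0,0,0,0],[0,0,0.163,0,0,0,0],[0,0,0.163,0,0,0,0],[0,0,0.163,0,0,0,0],[0,0,0,0,0,0,0]]'; python3 go.py -44 -99 100
```

```text
time_s: 49.18
position: [0.4564, -0.3625, 0.1243]
tool_rot: [[0.61, 0.793, 0.005], [0.793, -0.609, -0.006], [-0.002, 0.007, -1.0]]
ft_force: [0.4, 0.2, -1.2]
grip_width: 0.0386
gripper_force: 50.5
held rows 183 290
0 [187.3 294.9]
0.002 [183.5 292.1]
0.004 [179.7 289.2]
0.006 [175.9 286.4]
time_s: 50.1
position: [0.4549, -0.3609, 0.1191]
tool_rot: [[0.998, -0.061, -0.002], [-0.061, -0.998, 0.002], [-0.002, -0.002, -1.0]]
ft_force: [0.8, 0.2, 0.1]
grip_width: 0.0384
gripper_force: 50.5
t 50.1 pos [ 0.4549 -0.3609  0.1191] w 0.0384 F [0.8 0.2 0.1] q [-50.1  30.7  79.1   0.   70.4  43.4]
turn to down/case [-0.003 -0.    -1.57 ]
shift tool [ 0.0331 -0.4316  0.02  ]
tcp in case mm [ -76.6 -530.7  119.1]
```

```bash
python3 -m jog '[[0,0,0,0.004,-0.053,0,0],[0,0,0,0.004,-0.054,0,0],[0,0,0,0.004,-0.054,0,0],[0,0,0,0.004,-0.054,0,0],[0,0,0,0.004,-0.054,0,0],[0,0,0,0.004,-0.054,0,0],[0,0,0,0.004,-0.054,0,0],[0,0,0,0.004,-0.054,0.02,0],[0,0,0,0,0,0.02,0],[0,0,0,0,0,0,0]]'; python3 -m jog '[[0,0,0,0,0,0,0]]'; python3 go.py -45 -99 46.5
```

```text
time_s: 51.35
position: [0.5132, 0.0673, 0.079]
tool_rot: [[0.998, -0.059, -0.004], [-0.059, -0.998, 0.0], [-0.004, -0.0, -1.0]]
ft_force: [0.1, 0.1, 0.4]
grip_width: 0.0382
gripper_force: 50.5
time_s: 51.48
position: [0.5145, 0.0662, 0.081]
tool_rot: [[0.998, -0.062, 0.0], [-0.062, -0.998, -0.0], [0.0, 0.0, -1.0]]
ft_force: [0.0, -0.4, -0.0]
grip_width: 0.0385
gripper_force: 50.5
t 51.475 pos [0.5145 0.0662 0.081 ] w 0.0385 F [ 0.  -0.4 -0. ] q [-5.8 28.2 92.  -0.  59.9 87.8]
turn to down/case [ 0.    -0.    -1.571]
shift tool [-0.0013 -0.0017  0.0345]
tcp in case mm [ -43.7 -100.7   81. ]
```

```bash
python3 -m jog '[[0,0,0,-0.0015,-0.0017,0.017,0],[0,0,0,0,0,0.0175,0],[0,0,0,0,0,0,0],[0,0,0,0,0,0,0]]' ;python3 go.py -26.7 -99 46.5
```

```text
time_s: 51.98
position: [0.5132, 0.0681, 0.0469]
tool_rot: [[0.998, -0.063, 0.001], [-0.063, -0.998, -0.0], [0.001, 0.0, -1.0]]
ft_force: [0.7, 0.2, -1.6]
grip_width: 0.0382
gripper_force: 51.1
t 51.975 pos [0.5132 0.0681 0.0469] w 0.0382 F [ 0.7  0.2 -1.6] q [-5.6 31.  94.2  0.  54.8 88. ]
turn to down/case [ 1.000e-03 -1.000e-03 -1.572e+00]
shift tool [0.0183 0.     0.0004]
tcp in case mm [-45.  -98.9  46.9]
```

```bash
python3 -m jog '[[0,0,0,0.0045,0,0,0],[0,0,0,0.0045,0,0,0],[0,0,0,0.0045,0,0,0],[0,0,0,0.0045,0,0,0],[0,0,0,0,0,0,0],[0,0,0,0,0,0,0]]' ;python3 go.py; python3 -m jog '[[0,0,0,0,0,0,54],[0,0,0,0,0,0,54],[0,0,0,0,0,0,54]]';python3 -m jog '[[0,0,0,0,0,-0.009,54],[0,0,0,-0.012,0,-0.009,54],[0,0,0,0,0,0,0],[0,0,0,0,0,0,0],[0,0,0,0,0,0,0],[0,0,0,0,0,0.005,0],[0,0,0,0,0,0.005,0],[0,0,0,0,0,0,0]]' 30;python3 -m jog '[[0,0,0,0,0,0.003,0],[0,0,0,0,0,0,0]]';python3 -m jog '[[0,0,0,0,0,0.0025,0],[0,0,0,0,0,0,0]]'
```

```text
time_s: 52.72
position: [0.5307, 0.0675, 0.0462]
tool_rot: [[0.998, -0.063, -0.0], [-0.063, -0.998, 0.0], [-0.0, -0.0, -1.0]]
ft_force: [0.4, -0.4, -1.4]
grip_width: 0.0383
gripper_force: 51.1
t 52.725 pos [0.5307 0.0675 0.0462] w 0.0383 F [ 0.4 -0.4 -1.4] q [-5.4 32.3 91.4 -0.  56.3 88.1]
turn to down/case [-0.     0.    -1.571]
tcp in case mm [-27.6 -98.4  46.2]
time_s: 53.1
position: [0.5309, 0.0674, 0.0463]
tool_rot: [[0.998, -0.063, 0.0], [-0.063, -0.998, -0.0], [0.0, 0.0, -1.0]]
ft_force: [0.6, 0.7, 0.1]
grip_width: 0.0461
gripper_force: 0.0
time_s: 54.1
position: [0.5186, 0.0682, 0.0536]
tool_rot: [[0.998, -0.063, -0.001], [-0.063, -0.998, 0.0], [-0.001, -0.0, -1.0]]
ft_force: [0.3, 0.6, -0.4]
grip_width: -0.0001
gripper_force: 0.0
time_s: 54.35
position: [0.5191, 0.0682, 0.0521]
tool_rot: [[0.998, -0.063, 0.001], [-0.063, -0.998, -0.0], [0.001, 0.0, -1.0]]
ft_force: [-2.9, -0.8, 9.2]
grip_width: 0.0002
gripper_force: 4.9
time_s: 54.6
position: [0.5192, 0.0682, 0.0517]
tool_rot: [[0.998, -0.062, 0.003], [-0.062, -0.998, -0.001], [0.003, 0.0, -1.0]]
ft_force: [-10.0, 0.4, 32.2]
grip_width: 0.0
gripper_force: 16.4
```

Contact is about 0.8 mm higher than for the others, so I'll look.

```bash
python3 -m jog '[[0,0,0,0,0,-0.03,0],[0,0,0,-0.05,0,-0.05,54],[0,0,0,-0.04,0,-0.01,54],[0,0,0,0,0,0,54],[0,0,0,0,0,0,54]]'
python3 - <<'E'
from h import *
d=grab('wrist','20'); case=np.load('case.npy')
print(proj(d,T(case,[(-55,y,45) for y in(-77.5,-120.5,-11.5,-54.5,11.5,54.5,120.5,77.5)]),'wrist').round())
cv2.imwrite('pics/c20.png',cv2.resize(d['pixels'][0:200,120:400],(800,571),interpolation=cv2.INTER_CUBIC)[:,:,::-1])
E
```

```text
time_s: 55.22
position: [0.4356, 0.0734, 0.1329]
tool_rot: [[0.998, -0.063, 0.001], [-0.063, -0.998, -0.0], [0.001, 0.0, -1.0]]
ft_force: [0.1, -0.1, 0.3]
grip_width: 0.046
gripper_force: 0.0
[[216. 112.]
 [272. 112.]
 [136. 115.]
 [187. 112.]
 [110. 117.]
 [ 68. 121.]
 [ 16. 128.]
 [ 49. 123.]]
```

View pics/c20.png

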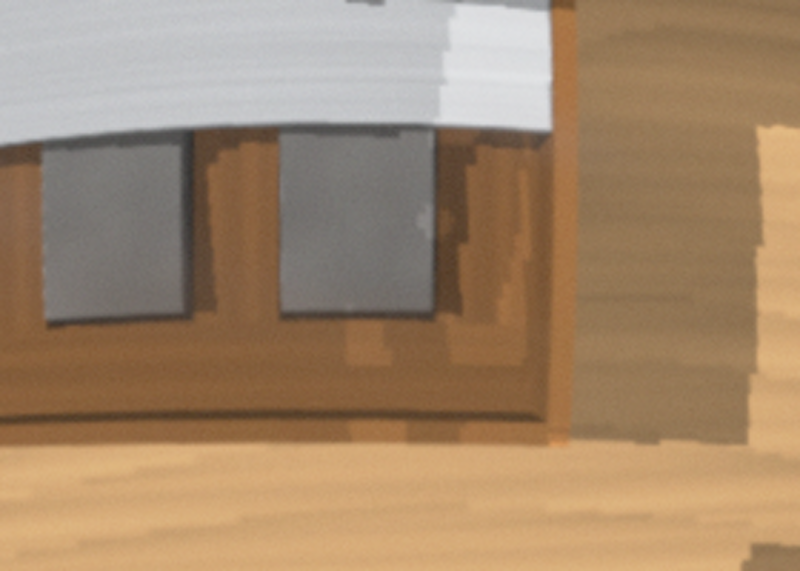

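The right-end stone (front edge (280–433, 313)) looks marginally high, so I'll check against the model.

Run:
```python
from h import *
d=dict(np.load('pics/wrist20.npz')); case=np.load('case.npy')
for py in(-33,-99):
  for z in(51,52,53,55):
    uv=proj(d,T(case,[(-53.5,py+20,z),(-53.5,py-20,z),(-6,py+20,z),(-6,py-20,z)]),'wrist'); print(py,z,((uv-[120,0])*2.857).round().tolist())
px=d['pixels'].astype(int)
for r in(50,60,70,80,90,100,105):
    g=px[r,205:285]; s=g.max(1)-g.min(1); i=np.nonzero(s<22)[0]; g2=px[r,125:195]; i2=np.nonzero((g2.max(1)-g2.min(1))<22)[0]; print(r,205+i.min(),205+i.max(),125+i2.min(),125+i2.max())
```

```text
-33 51 [[42.0, 324.0], [182.0, 316.0], [39.0, 154.0], [181.0, 142.0]]
-33 52 [[40.0, 324.0], [181.0, 316.0], [38.0, 154.0], [180.0, 141.0]]
-33 53 [[39.0, 324.0], [181.0, 316.0], [36.0, 153.0], [179.0, 140.0]]
-33 55 [[37.0, 324.0], [179.0, 317.0], [34.0, 152.0], [178.0, 139.0]]
-99 51 [[279.0, 314.0], [432.0, 314.0], [278.0, 137.0], [432.0, 137.0]]
-99 52 [[279.0, 314.0], [432.0, 314.0], [278.0, 136.0], [432.0, 136.0]]
-99 53 [[278.0, 314.0], [432.0, 314.0], [278.0, 136.0], [433.0, 135.0]]
-99 55 [[278.0, 314.0], [433.0, 314.0], [277.0, 134.0], [433.0, 134.0]]
50 218 272 125 187
60 218 272 135 187
70 218 272 135 187
80 218 272 135 187
90 218 272 136 187
100 219 271 136 186
105 219 271 136 186
```

```bash
python3 go.py -20 -99 60; python3 -m jog '[[0,0,0,0.05,0,0.01,0],[0,0,0,0.053,0,0.03,0],[0,0,0,0,0,0.03,0],[0,0,0,0,0,0,0],[0,0,0,0,0,0,0]]'; python3 go.py -20 -99 53
```

```text
t 55.275 pos [0.4357 0.0733 0.1327] w 0.046 F [1.  0.4 0.4] q [-5.9 17.5 99.8  0.  62.7 87.7]
turn to down/case [ 0.    -0.    -1.571]
shift tool [0.1027 0.0004 0.0727]
tcp in case mm [-122.7  -98.5  132.7]
time_s: 55.9
position: [0.5381, 0.067, 0.0636]
tool_rot: [[0.998, -0.063, 0.001], [-0.063, -0.998, -0.0], [0.001, 0.0, -1.0]]
ft_force: [-0.2, -0.3, 0.6]
grip_width: -0.0001
gripper_force: 0.0
t 55.9 pos [0.5381 0.067  0.0636] w -0.0001 F [-0.2 -0.3  0.6] q [-5.4 31.4 89.2  0.  59.3 88.2]
turn to down/case [ 1.000e-03 -1.000e-03 -1.571e+00]
shift tool [0.0002 0.0005 0.0106]
tcp in case mm [-20.2 -98.5  63.6]
```

```bash
python3 -m jog '[[0,0,0,0,0,0.005,0],[0,0,0,0,0,0.005,0],[0,0,0,0,0,0,0]]';python3 -m jog '[[0,0,0,0,0,0.0015,0],[0,0,0,0,0,0,0]]'|head -4;python3 -m jog '[[0,0,0,0,0,0.0015,0],[0,0,0,0,0,0,0]]'|head -4;  python3 -m jog '[[0,0,0,0,0,0.0015,0],[0,0,0,0,0,0,0]]'|head -4
```

```text
time_s: 56.28
position: [0.5375, 0.067, 0.0529]
tool_rot: [[0.998, -0.063, -0.0], [-0.063, -0.998, 0.0], [-0.0, -0.0, -1.0]]
ft_force: [0.4, 1.5, -0.4]
grip_width: -0.0001
gripper_force: 0.0
time_s: 56.52
position: [0.5376, 0.067, 0.0514]
tool_rot: [[0.998, -0.063, -0.0], [-0.063, -0.998, 0.0], [-0.0, -0.0, -1.0]]
ft_force: [-0.2, -0.1, 0.6]
time_s: 56.78
position: [0.5377, 0.067, 0.051]
tool_rot: [[0.998, -0.063, 0.001], [-0.063, -0.998, -0.0], [0.001, 0.0, -1.0]]
ft_force: [-3.3, 0.3, 11.1]
time_s: 57.02
position: [0.5378, 0.067, 0.051]
tool_rot: [[0.998, -0.062, 0.002], [-0.062, -0.998, -0.0], [0.002, 0.0, -1.0]]
ft_force: [-8.3, -0.3, 24.7]
```

```bash
python3 -m jog '[[0,0,0,0,0,-0.008,0],[0,0,0,-0.02,0,-0.0015,0],[0,0,0,0,0,0,0],[0,0,0,0,0,0.004,0],[0,0,0,0,0,0,0]]'|head -4;python3 -m jog '[[0,0,0,0,0,0.002,0],[0,0,0,0,0,0,0]]'|head -4;python3 -m jog '[[0,0,0,0,0,0.0015,0],[0,0,0,0,0,0,0]]'|head -4;  python3 -m jog '[[0,0,0,0,0,0.0015,0],[0,0,0,0,0,0,0]]'|head -4
```

```text
time_s: 57.65
position: [0.518, 0.0682, 0.0534]
tool_rot: [[0.998, -0.063, -0.0], [-0.063, -0.998, 0.0], [-0.0, -0.0, -1.0]]
ft_force: [-0.2, 0.3, -1.0]
time_s: 57.9
position: [0.5177, 0.0683, 0.0517]
tool_rot: [[0.998, -0.063, -0.0], [-0.063, -0.998, 0.0], [-0.0, -0.0, -1.0]]
ft_force: [0.1, 0.7, -0.7]
time_s: 58.15
position: [0.5179, 0.0683, 0.0511]
tool_rot: [[0.998, -0.063, 0.001], [-0.063, -0.998, -0.0], [0.001, 0.0, -1.0]]
ft_force: [-1.8, -0.9, 6.5]
time_s: 58.4
position: [0.5179, 0.0683, 0.051]
tool_rot: [[0.998, -0.062, 0.002], [-0.062, -0.998, -0.0], [0.002, 0.0, -1.0]]
ft_force: [-7.9, -0.0, 21.1]
```

```bash
python3 -m jog '[[0,0,0,0,0,-0.04,0],[0,0,0,-0.04,-0.03,-0.06,30],[0,0,0,-0.04,-0.035,-0.06,30],[0,0,0,-0.01,-0.035,-0.06,30],[0,0,0,0,0,-0.05,30],[0,0,0,0,0,0,30],[0,0,0,0,0,0,30]]'
python3 - <<'E'
from h import *
d=grab('wrist','21'); e=grab('scene','21')
cv2.imwrite('pics/c21.png',np.hstack([cv2.resize(d['pixels'],(400,300),interpolation=cv2.INTER_AREA),cv2.resize(e['pixels'],(400,300),interpolation=cv2.INTER_AREA)])[:,:,::-1])
cv2.imwrite('pics/c21w.png',cv2.resize(d['pixels'],(800,600),interpolation=cv2.INTER_CUBIC)[:,:,::-1])
E
```

```text
time_s: 59.28
position: [0.4505, 0.155, 0.2862]
tool_rot: [[0.998, -0.063, -0.001], [-0.063, -0.998, -0.0], [-0.001, 0.0, -1.0]]
ft_force: [0.3, -1.1, 0.1]
grip_width: 0.0255
gripper_force: 0.0
```

View pics/c21w.png

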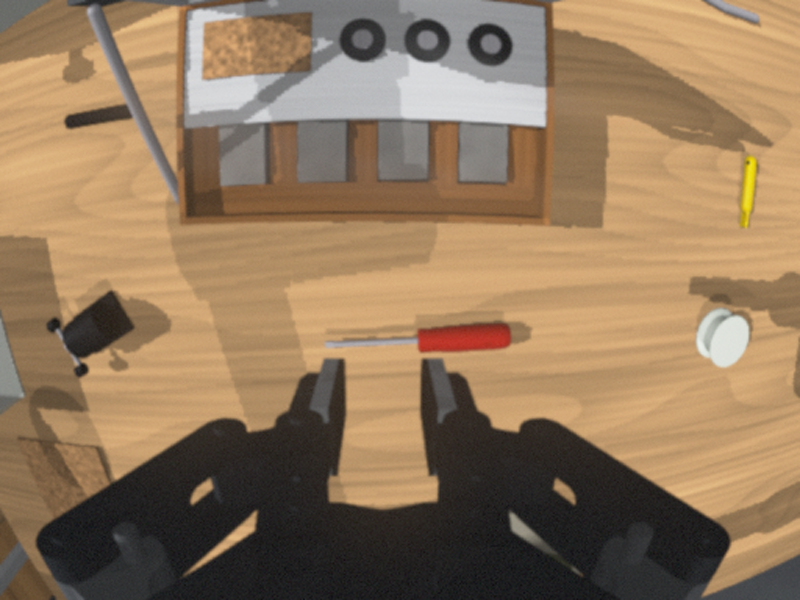

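View pics/c21.png

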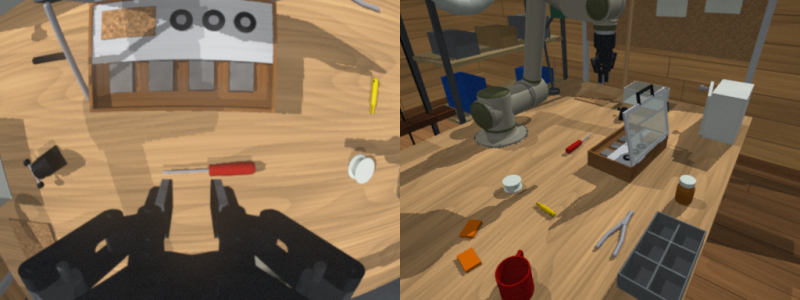

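All four stones are bedded, with front edges at about (244,184), (322,182), (403,181) and (483,184). The lid is propped on the stay, the bystanders are undisturbed, and no stone is left on the worktop. Handing in.

```bash
python3 -c "
from rig import job; print(job.close_job())"
```

```text
the job is handed in; nothing more can be done
None
```

I handed the job in at about 59 s on the robot's clock: the lid rests on the raised stay, all four stones are bedded in their own recesses under the lip, and the other things on the worktop looked undisturbed in the last pictures.

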